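# Pack the camp kitchen tray

## Task

Pack the washed camp kitchen away in the plywood tray: set the large pan flat in the open bay and nest the middle pan in it and the small pan in that, all sitting fully down, with the three handles fanned apart so that there is a clear finger's gap between any two. Stand every plate from the drainer upright on edge in the tray's rack, one to a slot and right down on the tray's floor; lower the plates in, never let one drop or fall flat, and leave the other things on the bench alone.

Things in the scene. Friction and masses are not known exactly. Their poses are not given: they have to be found in the camera images.
- tray: low plywood camp-kitchen tray, fixed, turned a little; 172 mm (its x) by 420 mm (its y), wall tops 38 mm and floor 8 mm above the bench. Origin at the centre of its underside. Towards -y an open bay for the pans, 160 x 165 mm inside; towards +y the plate rack: two slotted wooden rails along y, at x = -48 and 48 mm, 18 mm thick, tops 63 mm above the bench.
- bay (a point): centre of the floor of the pan bay, axes as the tray's (8 mm above the bench)
- rack (a point): middle of the third of the five plate slots, on the tray's floor (8 mm above the bench), axes as the tray's. The others lie 40 and 80 mm from it towards -y and +y. A slot is 14 mm wide along y and open down to the floor, where the plate's bottom edge rests, across both rails, its faces square to y
- drainer: grey dish drainer, fixed, 190 mm (x) by 270 mm (y), origin at the centre of its underside. Five places 46 mm apart along its y; steel wire prongs (2 per place, at x = -45 and +45 mm, 6 mm thick, reaching 90 mm up) lean about 18 degrees (0.31 rad) towards the drainer's +y, and a plate rests against each pair; a 6 mm wire stop lies before each plate's foot
- plate1_mid (a point): centre of the red flat square camp plate, 140 x 140 mm and 8 mm thick, about 170 g (may be absent). y is the normal of its faces, z points up along the plate (70 mm from here to the top edge), x along its horizontal edge. It starts leaning in the drainer; pinch it by the middle of its top edge
- plate2_mid (a point): centre of the yellow flat square camp plate, 140 x 140 mm and 8 mm thick, about 170 g (may be absent). y is the normal of its faces, z points up along the plate (70 mm from here to the top edge), x along its horizontal edge. It starts leaning in the drainer; pinch it by the middle of its top edge
- plate3_mid (a point): centre of the green flat square camp plate, 140 x 140 mm and 8 mm thick, about 170 g (may be absent). y is the normal of its faces, z points up along the plate (70 mm from here to the top edge), x along its horizontal edge. It starts leaning in the drainer; pinch it by the middle of its top edge
- plate4_mid (a point): centre of the blue flat square camp plate, 140 x 140 mm and 8 mm thick, about 170 g (may be absent). y is the normal of its faces, z points up along the plate (70 mm from here to the top edge), x along its horizontal edge. It starts leaning in the drainer; pinch it by the middle of its top edge
- plate5_mid (a point): centre of the orange flat square camp plate, 140 x 140 mm and 8 mm thick, about 170 g (may be absent). y is the normal of its faces, z points up along the plate (70 mm from here to the top edge), x along its horizontal edge. It starts leaning in the drainer; pinch it by the middle of its top edge
- pan_l_mid (a point): axis of the large aluminium saucepan, half-way up the pan; outer radius 68 mm, rim 70 mm above its underside, wall and floor 3 mm, about 260 g; z up, x towards its handle. The handle's bracket adds 4 mm to the radius at the handle's side
- pan_l_handle (a point): point to grip on the black handle of the large pan: 95 mm from the pan's axis, half-way up the handle and 83 mm above the pan's underside. The handle runs straight out level from the pan's wall to 144 mm from its axis, 20 mm wide and 14 mm thick, its underside 6 mm above the rim. Nested, all three handles lie at nearly one height, so a pan cannot seat with its handle over another's
- pan_m_mid (a point): axis of the middle aluminium saucepan, half-way up the pan; outer radius 53 mm, rim 68 mm above its underside, wall and floor 3 mm, about 200 g; z up, x towards its handle. The handle's bracket adds 4 mm to the radius at the handle's side
- pan_m_handle (a point): point to grip on the black handle of the middle pan: 95 mm from the pan's axis, half-way up the handle and 81 mm above the pan's underside. The handle runs straight out level from the pan's wall to 144 mm from its axis, 20 mm wide and 14 mm thick, its underside 6 mm above the rim. Nested, all three handles lie at nearly one height, so a pan cannot seat with its handle over another's
- pan_s_mid (a point): axis of the small aluminium saucepan, half-way up the pan; outer radius 38 mm, rim 66 mm above its underside, wall and floor 3 mm, about 140 g; z up, x towards its handle. The handle's bracket adds 4 mm to the radius at the handle's side
- pan_s_handle (a point): point to grip on the black handle of the small pan: 95 mm from the pan's axis, half-way up the handle and 79 mm above the pan's underside. The handle runs straight out level from the pan's wall to 144 mm from its axis, 20 mm wide and 14 mm thick, its underside 6 mm above the rim. Nested, all three handles lie at nearly one height, so a pan cannot seat with its handle over another's
- gas_canister: blue gas canister, 108 mm across and 90 mm tall; origin at its underside; not part of the job, leave it alone
- mug: white mug, 84 mm across, 80 mm tall; origin at its underside; not part of the job, leave it alone
- oil_bottle: green oil bottle, 60 mm across, 190 mm tall; origin at its underside; not part of the job, leave it alone
- spoon: wooden spoon, 240 mm long, lying along its x; origin at its underside; not part of the job, leave it alone
- sponge: yellow sponge, 90 x 60 x 30 mm; origin at its underside; not part of the job, leave it alone
- lantern: green and white camp lantern, 90 mm across, 165 mm tall with its bail; origin at its underside; not part of the job, leave it alone
- matchbox: cardboard matchbox, 60 x 110 x 25 mm; origin at its underside; not part of the job, leave it alone
Not all that is in view belongs to the job. What is shaped like the part that bears pan_m_mid but blue is not meant.

How it is judged:
By the outcome, as a careful person would: the job done as asked, in the order asked, and still so for the second after the job is handed in, with the robot touching nothing.
Of plate1, plate2, plate3, plate4, plate5 only 3 to 5 are there at a start; the rules pass over those that are not, and their reading is None.
At some moment in a run one of pan_l, pan_m, pan_s may be knocked a few centimetres aside while the robot is not near it.
It also fails if it takes over 210 s, if anything falls off the work surface, if the arm or the gripper's body presses on something with over 40 N, if the wrist force passes 120 N, or if a joint passes its speed limit or range.

## Robot

A 6-joint arm with a two-finger parallel gripper is mounted at the origin on the work surface. World frame = base frame: x ahead of the robot, y to its left, z up, the work surface at z = 0. Lengths are in m, angles in rad, forces in N, time in s.
With the tool pointing down it reaches from about 0.425 to 0.95 m from the base axis. Payload 3.5 kg.
Tool frame: the origin (TCP) lies on the centre line of the jaws, within the pads' length; the fingertips stand 8 mm ahead of it and the grasp point (between the pads) lies 11 mm behind it; z points along the fingers, y is the line along which they close (so a half turn about z gives the same grasp; the last joint's range is limited). The gripper opens to 85 mm and grips with 20 to 120 N. Pads are 22 mm wide; open, the fingers measure 114 mm over their backs; the gripper's body (76 mm by 85 mm) begins 54 mm behind the grasp point. The pads swing forward as they close: fully open they stand 13 mm farther back than shut.
Start: joints at [1.044, 0.286, 1.577, -0, 1.279, -0.15], TCP at [0.248, 0.628, 0.239] pointing down, gripper open.
Joint ranges: [-2.77, 2.77], [-0.9, 2.22], [0.21, 2.48], [-1.53, 4.67], [0.24, 2.81], [-2.84, 2.84]. Speed limits (rad/s): [2.79, 2.79, 3.14, 3.14, 3.14, 3.14].

## Interface

Orientations are given as a unit quaternion [x, y, z, w].
In Python, from plant import ctrl gives the robot as it stands. The module is installed in compiled form; this text tells all that it offers.
- The arm moves only by the tool send_rows, never from a script. Its argument "steps" is a list of rows, each a list of 5 numbers: the shift along the tool's x, y, z in m, then the turn about the tool's z in degrees, then the opening, from -1 (shut) to 1 (fully open). A call has 1 to 12 rows; each row is the pose to reach, as a shift and turn from the pose commanded when the call began, along the tool's axes at that moment; what a row does not reach only later rows make up. A row lasts 1/10 s, in which the tool goes at most 50 mm and 8.59 degrees, less where a joint would pass 70% of its speed; a pose out of reach is approached as far as the arm can. A call with a gripper value outside its range is refused whole. The fingers move at their own pace and stop on an object; "squeeze" is the grip in N (left out, the last holds). Time passes only in rows, so rows that repeat a pose let the fingers close. It gives the time, the measured TCP pose, the force, the opening and the grip force at its end, in the units of the state.
- ctrl.get_state(): the state, without advancing time (a new reading comes with each control period).
- ctrl.read_camera(name): name is "scene" or "top"; returns the picture (400x640x3 uint8, red, green, blue); there is no depth.
- ctrl.calibration(name): a dict with "intrinsics" (3x3 intrinsics, pixels), "extrinsics" (4x4, takes a point from world to camera coordinates). Camera axes: x right, y up, looking along -z (the intrinsics and any distortion apply to the point x, -y, -z); pixel columns grow to the right and rows downward; lengths in m; the calibration is good to about 2 mm. A picture is of the moment at which its call begins. calibration takes no time and is no camera call.
- ctrl.sign_off(): hands the job in; it is judged then, once.
The state is a dict: "time": time; "qpos": joint angles; "dq": joint speeds; "joint_efforts": joint torques, N m; "eef_pos": TCP position; "tcp_rot": TCP orientation; "contact_force": force on the tool from outside, world axes, zero at the start; "wrist_torque": the same for the moment, N m; "opening": opening from 0.0 (shut) to 1.0 (fully open); "finger_force": force on a finger pad.
Only numpy, scipy, OpenCV 4.12 (cv2) and the standard library are available. Lean on these libraries where they do the work, as an engineer would, in place of code of your own. Each camera call takes 0.05 s, during which the arm holds its last target. There are 200 camera calls.

## Working session

There is one attempt and no reset: what is moved stays moved. The work goes in short steps, Python scripts to look and compute and a tool call to move; the robot and the scene stay as the last step left them, time stands still between calls to the robot, and variables do not carry over. Pictures are saved under pics/ and viewed, at most 15 in all, crops included, and the job is handed in when it is done.

Besides the shell and the picture viewer there is one more tool, called after "Request:" in YAML: its name, and indented under it one key for each argument. send_rows: Moves the arm, as the interface text tells. Its arguments: {"type":"object","properties":{"steps":{"type":"array","items":{"type":"array","items":{"type":"number"}}},"squeeze":{"type":"number"}},"required":["steps"]}

```bash
mkdir -p pics; python3 - <<'E'
from plant import ctrl
import cv2,numpy as np
for n in("scene","top"):
    im=ctrl.read_camera(n); cv2.imwrite(f"pics/{n}0.png",im[:,:,::-1]); c=ctrl.calibration(n); print(n,{k:(np.round(v,4).tolist() if hasattr(v,'shape') else v) for k,v in c.items()})
s=ctrl.get_state();print(s)
E
```

```text
scene {'intrinsics': [[407.0301, 0.0, 318.3745], [0.0, 407.0301, 208.0397], [0.0, 0.0, 1.0]], 'extrinsics': [[-0.0222, 0.9997, -0.0042, 0.0237], [-0.8575, -0.0169, 0.5142, 0.3648], [0.514, 0.0151, 0.8577, -1.6881], [0.0, 0.0, 0.0, 1.0]]}
top {'intrinsics': [[455.2278, 0.0, 326.1463], [0.0, 455.2278, 197.7632], [0.0, 0.0, 1.0]], 'extrinsics': [[-0.0092, -0.9998, 0.0152, -0.0099], [0.9851, -0.0064, 0.172, -0.4832], [-0.1718, 0.0166, 0.985, -1.5014], [0.0, 0.0, 0.0, 1.0]]}
{'time': 0.1, 'qpos': array([ 1.04398609e+00,  2.87079136e-01,  1.57805114e+00, -7.45688698e-07,
        1.27859828e+00, -1.50003603e-01]), 'dq': array([-0.00101164,  0.0007614 , -0.00225575, -0.0003724 , -0.0003186 ,
       -0.00067348]), 'joint_efforts': array([ 1.82528613e-03, -4.07291222e+01, -2.93700564e+01, -1.00761213e-04,
        3.37163343e-03, -8.09041069e-06]), 'eef_pos': array([0.24804593, 0.62714382, 0.23807299]), 'tcp_rot': array([ 1.87290494e-01,  9.82303991e-01, -1.00750216e-03, -3.54207431e-04]), 'contact_force': array([-0.01660473,  0.10286248,  0.28122607]), 'wrist_torque': array([ 0.01415377, -0.01888613,  0.00275054]), 'finger_force': 0.0, 'opening': 0.9988679446147835}
```

View pics/scene0.png

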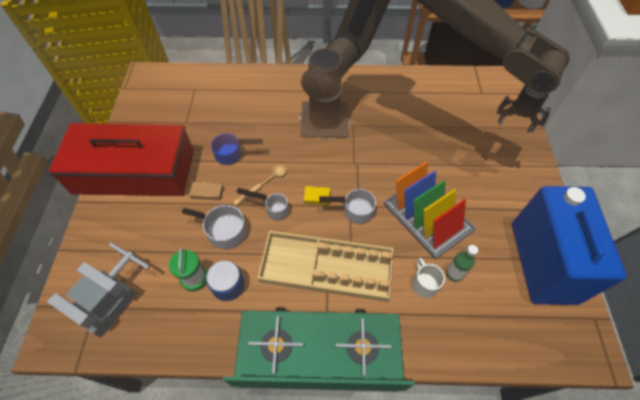

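View pics/top0.png

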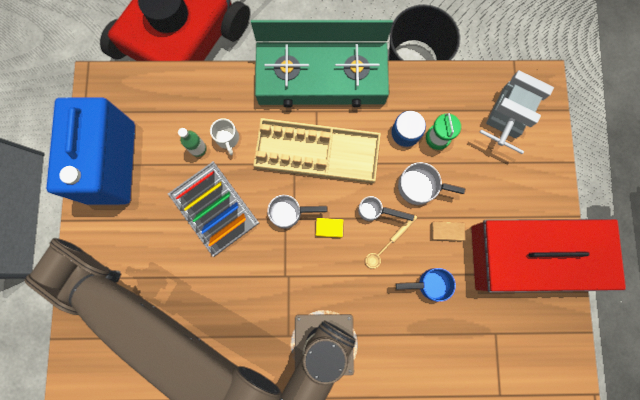

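Top view: tray at (317,150) with the rack on its left; large pan (420,185), middle pan (283,212), small pan (370,208); blue decoy (437,285); five plates in the drainer at (213,210). I'll measure them next.

```bash
cat > h.py <<'E'
from plant import ctrl
import cv2,numpy as np
np.set_printoptions(precision=4,suppress=True)
C={n:ctrl.calibration(n) for n in("scene","top")}
def ray(n,uv):
    K=np.array(C[n]["intrinsics"]);E=np.array(C[n]["extrinsics"])
    uv=np.atleast_2d(np.array(uv,float))
    d=np.c_[uv,np.ones(len(uv))]@np.linalg.inv(K).T; d=d*[1,-1,-1]
    R=E[:3,:3]; return -R.T@E[:3,3], d@R
def onz(n,uv,z):
    o,d=ray(n,uv); return o+d*((z-o[2])/d[:,2])[:,None]
def proj(n,P):
    K=np.array(C[n]["intrinsics"]);E=np.array(C[n]["extrinsics"])
    p=np.atleast_2d(P)@E[:3,:3].T+E[:3,3]; p=p*[1,-1,-1]; p=p@K.T; return p[:,:2]/p[:,2:]
def tri(a,b): # a scene px, b top px
    o1,d1=ray("scene",a);o2,d2=ray("top",b);out=[]
    for x,y in zip(d1,d2):
        s=np.linalg.lstsq(np.c_[x,-y],o2-o1,rcond=None)[0]; p,q=o1+x*s[0],o2+y*s[1]
        out.append(np.r_[(p+q)/2,np.linalg.norm(p-q)])
    return np.array(out)
def grab(n,save=None):
    im=ctrl.read_camera(n)
    if save: cv2.imwrite(f"pics/{save}.png",im[:,:,::-1])
    return im
def hsv(im): return cv2.cvtColor(im,cv2.COLOR_RGB2HSV)
E
python3 - <<'E'
from h import *
s=cv2.imread("pics/scene0.png");t=cv2.imread("pics/top0.png")
a=cv2.resize(t[100:260,160:480],None,fx=2.5,fy=2.5,interpolation=cv2.INTER_CUBIC);cv2.imwrite("pics/c1.png",a)
a=cv2.resize(s[150:300,170:490],None,fx=2.5,fy=2.5,interpolation=cv2.INTER_CUBIC);cv2.imwrite("pics/c2.png",a)
rng={'red':((0,6),),'orange':((9,17),),'yellow':((23,30),),'green':((45,75),),'blue':((105,128),)}
for n,im,box in(("top",t,(165,160,262,258)),("scene",s,(380,155,475,255))):
    H=cv2.cvtColor(im,cv2.COLOR_BGR2HSV); x0,y0,x1,y1=box
    for c,r in rng.items():
        m=np.zeros(H.shape[:2],np.uint8)
        for lo,hi in r: m|=cv2.inRange(H,(lo,170,90),(hi,255,255))
        q=np.zeros_like(m);q[y0:y1,x0:x1]=m[y0:y1,x0:x1]
        k,l,st,ce=cv2.connectedComponentsWithStats(q); i=1+np.argmax(st[1:,4]) if k>1 else 0
        if not i: continue
        cs=cv2.findContours((l==i).astype(np.uint8),0,2)[0][0]
        print(n,c,st[i],ce[i],cv2.boxPoints(cv2.minAreaRect(cs)).round(1).tolist())
# tray outline
for n,im,box in(("top",t,(245,110,390,190)),("scene",s,(250,225,402,305))):
    H=cv2.cvtColor(im,cv2.COLOR_BGR2HSV);x0,y0,x1,y1=box
    print(n,H[150,360] if n=="top" else H[260,290], H[200,300] if n=="top" else H[305,300])
E
```

```text
top red [176 172  38  27  87] [194.2874 185.1379] [[175.5, 197.3000030517578], [212.39999389648438, 171.1999969482422], [213.60000610351562, 172.8000030517578], [176.60000610351562, 198.89999389648438]]
top orange [209 214  37  31 242] [226.7851 228.6281] [[206.60000610351562, 239.6999969482422], [242.39999389648438, 213.1999969482422], [246.60000610351562, 218.89999389648438], [210.8000030517578, 245.39999389648438]]
top yellow [184 182  37  28 151] [202.5629 195.8742] [[183.10000610351562, 207.6999969482422], [219.6999969482422, 181.5], [221.8000030517578, 184.5], [185.10000610351562, 210.60000610351562]]
top green [193 193  36  29 161] [211.    206.646] [[191.1999969482422, 218.5], [227.39999389648438, 192.1999969482422], [229.6999969482422, 195.3000030517578], [193.5, 221.6999969482422]]
top blue [202 203  36  30 221] [219.2805 217.5339] [[199.60000610351562, 228.6999969482422], [235.5, 202.3000030517578], [238.60000610351562, 206.5], [202.60000610351562, 232.89999389648438]]
scene red [434 199  31  48 806] [448.7568 222.9603] [[421.70001220703125, 229.0], [463.79998779296875, 198.6999969482422], [476.6000061035156, 216.5], [434.6000061035156, 246.8000030517578]]
scene orange [396 161  32  48 520] [409.4173 180.1019] [[383.29998779296875, 196.6999969482422], [414.70001220703125, 152.89999389648438], [431.70001220703125, 165.10000610351562], [400.20001220703125, 208.89999389648438]]
scene yellow [424 190  31  47 584] [436.6524 210.113 ] [[411.5, 226.10000610351562], [443.6000061035156, 182.3000030517578], [459.5, 194.10000610351562], [427.5, 237.8000030517578]]
top [ 27  76 246] [ 15 137 220]
scene [ 21 104 221] [ 14 135 177]
```

View pics/c1.png

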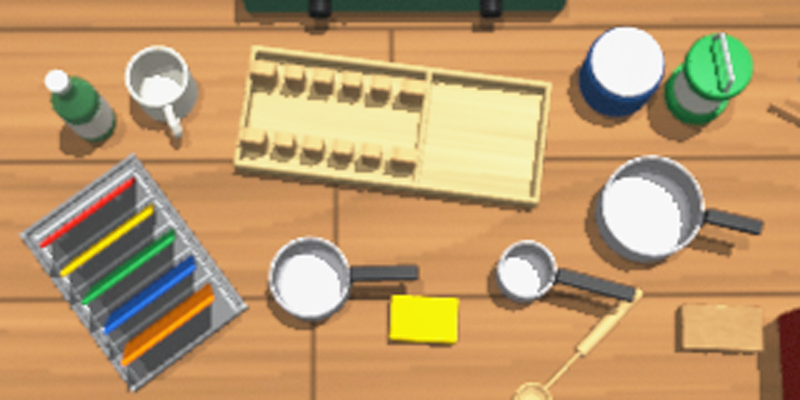

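View pics/c2.png

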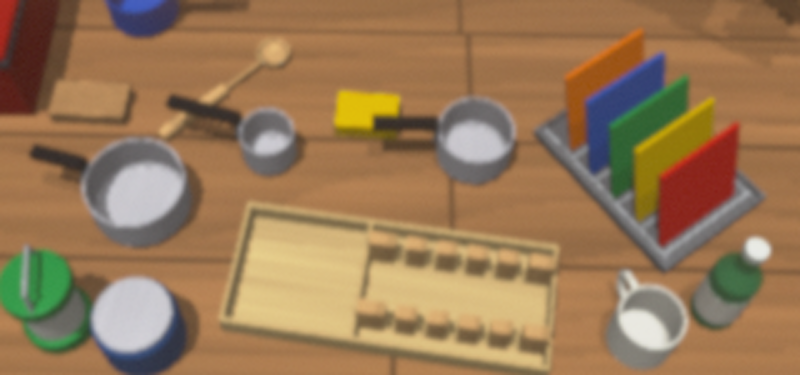

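Crop c1 (= 160+x/2.5, 100+y/2.5) shows the tray corners at about (253,46), (551,82), (537,209) and (236,173), five plates in the drainer, and handles pointing to -y. Crop c2 shows the same from the other side; the plate top edges are clear. Next I'll triangulate the plates and fit the pan rims.

```bash
cat >> h.py <<'E'
from scipy.optimize import least_squares
def pan(n,im,box,zr,r):
    """rim circle from outward half of the grey silhouette, handle dir from dark blob"""
    H=hsv(im);x0,y0,x1,y1=box
    m=np.zeros(H.shape[:2],np.uint8);m[y0:y1,x0:x1]=cv2.inRange(H,(0,0,60),(180,70,255))[y0:y1,x0:x1]
    m=cv2.morphologyEx(m,cv2.MORPH_OPEN,np.ones((5,5)))
    k,l,st,ce=cv2.connectedComponentsWithStats(m);i=1+np.argmax(st[1:,4])
    c=max(cv2.findContours((l==i).astype(np.uint8),cv2.RETR_EXTERNAL,2)[0],key=cv2.contourArea)
    c=cv2.convexHull(c)[:,0].astype(float)
    o,_=ray(n,[[0,0]]); P=onz(n,c,zr)[:,:2]; ctr=P.mean(0); u=ctr-o[:2];u/=np.linalg.norm(u)
    S=P[(P-ctr)@u>0.0]
    f=least_squares(lambda q:np.hypot(*(S-q[:2]).T)-r-0.0008,ctr)
    g=least_squares(lambda q:np.hypot(*(S-q[:2]).T)-q[2],[*f.x,r])
    d=np.zeros_like(m);d[y0:y1,x0:x1]=cv2.inRange(H,(0,0,0),(180,255,75))[y0:y1,x0:x1]
    k,l,st,ce=cv2.connectedComponentsWithStats(d);best=None
    for j in range(1,k):
        if st[j,4]<20: continue
        h=onz(n,ce[j],zr+.013)[0,:2]; 
        if .085<np.hypot(*(h-f.x))<.13 and (best is None or st[j,4]>best[1]):
            vx=cv2.fitLine(np.argwhere(l==j)[:,::-1].astype(np.float32),2,0,.01,.01).ravel()
            e=onz(n,[vx[2:]-8*vx[:2],vx[2:]+8*vx[:2]],zr+.013);dd=(e[1]-e[0])[:2];dd*=np.sign(dd@(h-f.x))
            best=(h,st[j,4],np.degrees(np.arctan2(*dd[::-1])))
    a=h_=None
    if best: h_=best[0];a=np.degrees(np.arctan2(*(h_-f.x)[::-1]))
    return f.x,g.x[2],h_,a,best and best[2]
E
python3 - <<'E'
from h import *
A=np.array
t=lambda p:A(p)/2.5+[160,100]
s=lambda p:A(p)/2.5+[170,150]
pl={'red':([[660,178],[738,124]],[[133,178],[42,243]]),'yel':([[637,152],[715,99]],[[152,207],[62,272]]),
'grn':([[612,125],[690,76]],[[175,235],[83,300]]),'blu':([[587,98],[664,54]],[[195,262],[105,330]]),
'org':([[566,75],[641,30]],[[212,287],[120,350]])}
for k,(a,b) in pl.items():
    P=tri(s(a),t(b)); d=P[1,:3]-P[0,:3]; print(k,P.tolist() and P[:,:4].round(3).tolist(),'len',np.linalg.norm(d).round(3),'ang',np.degrees(np.arctan2(d[1],d[0])).round(1),'mid',P[:,:3].mean(0))
print('tray')
for n,q in(("top",t([[253,46],[551,82],[537,209],[236,173]])),("scene",s([[558,371-2],[222,325],[248,204],[558,245]]))):
    P=onz(n,q,.038)[:,:2];print(n,P.tolist(),P.mean(0),[np.linalg.norm(P[i]-P[(i+1)%4]).round(3) for i in range(4)])
cs=t([[262,75],[411,93],[400,158],[253,137]]);print(onz("top",cs,.063)[:,:2].tolist())
bx={'l':((395,158,472,210),(180,198,252,250),.070,.068),'m':((262,192,330,232),(318,185,382,228),.068,.053),'s':((354,192,418,225),(235,182,295,222),.066,.038)}
S=cv2.imread("pics/scene0.png")[:,:,::-1].copy();T=cv2.imread("pics/top0.png")[:,:,::-1].copy()
for k,(b,c,z,r) in bx.items():
    print(k,'top',pan("top",T,b,z,r));print(k,'scn',pan("scene",S,c,z,r))
E
```

```text
red [[0.554, 0.349, 0.145, 0.005], [0.471, 0.46, 0.143, 0.004]] len 0.139 ang 126.7 mid [0.5121 0.4046 0.1441]
yel [[0.516, 0.324, 0.144, 0.005], [0.433, 0.435, 0.145, 0.006]] len 0.138 ang 126.8 mid [0.4746 0.3793 0.1445]
grn [[0.479, 0.294, 0.149, 0.007], [0.398, 0.407, 0.145, 0.006]] len 0.139 ang 125.8 mid [0.4383 0.3504 0.1472]
blu [[0.443, 0.265, 0.157, 0.004], [0.36, 0.378, 0.143, 0.005]] len 0.14 ang 126.2 mid [0.4015 0.3218 0.1497]
org [[0.41, 0.241, 0.162, 0.001], [0.333, 0.35, 0.16, 0.002]] len 0.134 ang 125.3 mid [0.3718 0.2958 0.161 ]
tray
top [[0.7670204040984688, 0.21083514937870468], [0.71282483946867, -0.20538012329274088], [0.5318861268991878, -0.18079030817852593], [0.5847602332509488, 0.23130755532682415]] [0.6491 0.014 ] [np.float64(0.42), np.float64(0.183), np.float64(0.415), np.float64(0.183)]
scene [[0.7666004548031669, 0.22484614416404983], [0.7179258098573236, -0.19636803884246562], [0.5447376309480484, -0.17798913886468906], [0.5974988986751523, 0.23703209496275746]] [0.6567 0.0219] [np.float64(0.424), np.float64(0.174), np.float64(0.418), np.float64(0.17)]
[... 347 characters left out ...]
y([ 0.5273, -0.3321]), np.float64(0.06990411689405725), array([ 0.5036, -0.4302]), np.float64(-103.56886939231333), np.float64(-107.4131313474924))
m top (array([0.4372, 0.1292]), np.float64(0.0536876609899709), array([0.4322, 0.035 ]), np.float64(-93.07108733280612), np.float64(-89.65378833353925))
m scn (array([0.4367, 0.1299]), np.float64(0.055524613445780184), array([0.4385, 0.032 ]), np.float64(-88.93980808033328), np.float64(-88.36190801676962))
s top (array([ 0.4525, -0.2058]), np.float64(0.12249433189271404), None, None, None)
s scn (array([ 0.4436, -0.1626]), np.float64(0.04039153940052292), array([ 0.4208, -0.2448]), np.float64(-105.50791406129349), np.float64(-106.16628709187346))
```

Pans check against their sizes. The plates lean towards (-0.8,-0.6), so I'll redo their top edges with the lower-right lines, and rectify the rack plane to get the slot positions.

```bash
python3 - <<'E'
from h import *
A=np.array
s=lambda p:A(p)/2.5+[170,150]
S={'red':[[660,178],[738,124]],'yel':[[637,152],[715,99]],'grn':[[612,125],[690,76]],'blu':[[587,98],[664,54]],'org':[[566,75],[641,30]]}
T={'red':[[213.6,172.8],[176.6,198.9]],'yel':[[221.8,184.5],[185.1,210.6]],'grn':[[229.7,195.3],[193.5,221.7]],'blu':[[238.6,206.5],[202.6,232.9]],'org':[[246.6,218.9],[210.8,245.4]]}
for k in S:
    P=tri(s(S[k]),A(T[k])+.3);d=P[1]-P[0];print(k,'z',P[:,2],'err',P[:,3],'mid',P[:,:3].mean(0),'ang',np.degrees(np.arctan2(d[1],d[0])), 'top@.143',onz("top",A(T[k])+.3,.143).mean(0)[:2],'scn',onz("scene",s(S[k]),.143).mean(0)[:2])
Ti=cv2.imread("pics/top0.png")[:,:,::-1].copy();Si=cv2.imread("pics/scene0.png")[:,:,::-1].copy()
print(pan("top",Ti,(354,192,388,225),.066,.038))
# rectify z=.063 plane into tray frame, 0.5mm/px : x tray -0.1..0.1 -> rows, y -0.22..0.22 -> cols
c=A([.6553,.0165]);th=np.radians(-7.2);ex=A([np.cos(th),np.sin(th)]);ey=A([-np.sin(th),np.cos(th)])
out=[]
for n,im in(("top",Ti),("scene",Si)):
    q=[(-.1,-.05),(-.1,.23),(.1,.23),(.1,-.05)]
    W=A([[*(c+a*ex+b*ey),.063] for a,b in q])
    dst=A([[(b+.05)/.28*784,(a+.1)*1400] for a,b in q],np.float32)
    M=cv2.getPerspectiveTransform(proj(n,W).astype(np.float32),dst)
    out.append(cv2.warpPerspective(im,M,(784,280),flags=cv2.INTER_CUBIC))
v=np.vstack(out)
for k in range(5): 
    x=int((.0855-.08+.04*k+.05)*2800); cv2.line(v,(x,0),(x,559),(255,0,0),1)
cv2.imwrite("pics/rect.png",v[:,:,::-1])
E
```

```text
red z [0.1373 0.1355] err [0.0074 0.0051] mid [0.5075 0.4063 0.1364] ang 126.49510554534322 top@.143 [0.5057 0.4012] scn [0.5113 0.4072]
yel z [0.1365 0.1368] err [0.01   0.0092] mid [0.4697 0.38   0.1366] ang 126.54740613210053 top@.143 [0.4679 0.3735] scn [0.4734 0.383 ]
grn z [0.1426 0.1379] err [0.0078 0.0091] mid [0.4337 0.3518 0.1403] ang 126.21642138827087 top@.143 [0.4328 0.3467] scn [0.4353 0.3552]
blu z [0.149  0.1383] err [0.0077 0.0086] mid [0.3974 0.3217 0.1437] ang 125.67928140520323 top@.143 [0.3972 0.3175] scn [0.3969 0.3259]
org z [0.1452 0.1395] err [0.009  0.0089] mid [0.3584 0.296  0.1424] ang 126.44132697206122 top@.143 [0.358  0.2912] scn [0.3587 0.3003]
(array([ 0.446 , -0.1737]), np.float64(0.056035108234831404), None, None, None)
```

View pics/rect.png

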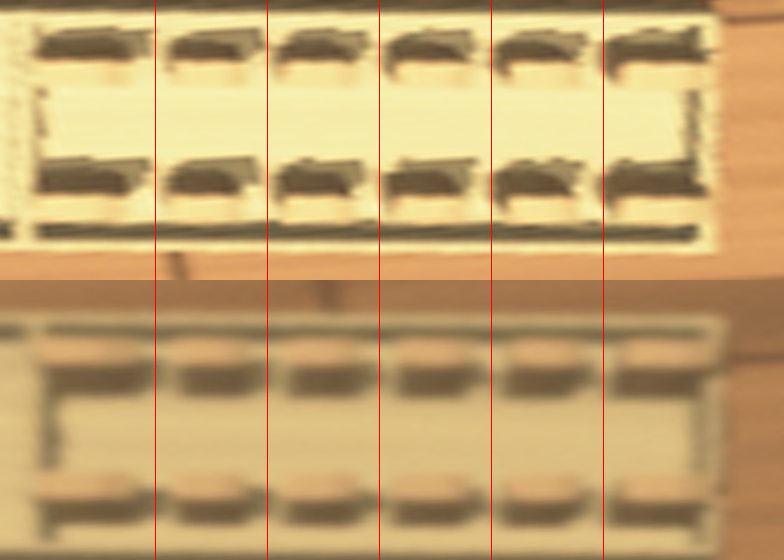

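The rectified rack: slot gaps at columns of about 157, 266, 375, 485 and 597, within about 2 mm of my predicted lines. That puts the rack at about (0.666,0.100), with the tray yaw about -7.2°. Starting with the large pan.

```bash
cat >> h.py <<'E'
from scipy.spatial.transform import Rotation as Ro
def go(*pts):
    """pts: (x,y,z,toolY deg or None) -> rows relative to the present pose"""
    s=ctrl.get_state();p=s["eef_pos"];R=Ro.from_quat(s["tcp_rot"]).as_matrix();a=np.degrees(np.arctan2(R[1,1],R[0,1]))
    print("t %.1f tcp"%s["time"],p,"yawY %.1f"%a,"open %.3f ff %.1f"%(s["opening"],s["finger_force"]),"F",s["contact_force"])
    for x,y,z,w in pts:
        d=R.T@(np.array([x,y,z])-p);t=0 if w is None else -((w-a+90)%180-90)
        print("  row",d,"turn %.1f"%t,"len %.0f mm"%(1e3*np.linalg.norm(d)))
E
python3 - <<'E'
from h import *
go((.55,.10,.26,-17.3),(.5007,-.4227,.16,-17.3))
E
```

```text
t 0.1 tcp [0.248  0.6271 0.2381] yawY 68.4 open 0.999 ff 0.0 F [-0.0166  0.1029  0.2812]
  row [-0.4747 -0.3791 -0.0213] turn 85.7 len 608 mm
  row [-0.6212 -0.8831  0.0797] turn 85.7 len 1083 mm
```

Request:
send_rows:
  steps:
    - [-0.475,-0.379,-0.021,85.7,1]
    - [-0.475,-0.379,-0.021,85.7,1]
    - [-0.475,-0.379,-0.021,85.7,1]
    - [-0.475,-0.379,-0.021,85.7,1]
    - [-0.475,-0.379,-0.021,85.7,1]
    - [-0.475,-0.379,-0.021,85.7,1]
    - [-0.475,-0.379,-0.021,85.7,1]
    - [-0.475,-0.379,-0.021,85.7,1]
    - [-0.475,-0.379,-0.021,85.7,1]
    - [-0.475,-0.379,-0.021,85.7,1]
    - [-0.475,-0.379,-0.021,85.7,1]
    - [-0.475,-0.379,-0.021,85.7,1]

```text
time: 1.3
eef_pos: [0.5469, 0.1055, 0.2597]
tcp_rot: [0.805, 0.593, -0.0, -0.0]
contact_force: [0.4, 1.4, -0.1]
opening: 1.001
finger_force: 0.0
```

```bash
python3 - <<'E'
from h import *
go((.55,.10,.26,-17.3),(.5007,-.4227,.16,-17.3))
E
```

```text
t 1.3 tcp [0.5469 0.1055 0.2597] yawY -17.3 open 1.001 ff 0.0 F [ 0.4001  1.3788 -0.1139]
  row [-0.0043  0.0046 -0.0003] turn -0.0 len 6 mm
  row [-0.518   0.113   0.0997] turn -0.0 len 539 mm
```

Request:
send_rows:
  steps:
    - [-0.518,0.113,0.1,0,1]
    - [-0.518,0.113,0.1,0,1]
    - [-0.518,0.113,0.1,0,1]
    - [-0.518,0.113,0.1,0,1]
    - [-0.518,0.113,0.1,0,1]
    - [-0.518,0.113,0.1,0,1]
    - [-0.518,0.113,0.1,0,1]
    - [-0.518,0.113,0.1,0,1]
    - [-0.518,0.113,0.1,0,1]
    - [-0.518,0.113,0.1,0,1]
    - [-0.518,0.113,0.1,0,1]
    - [-0.518,0.113,0.1,0,1]

```text
time: 2.5
eef_pos: [0.4985, -0.4248, 0.1578]
tcp_rot: [0.807, 0.591, -0.001, -0.001]
contact_force: [0.0, 0.0, 0.9]
opening: 1.002
finger_force: 0.0
```

```bash
python3 - <<'E'
from h import *
go((.5007,-.4227,.072,-17.3))
im=grab("scene","s1")
cv2.imwrite("pics/s1c.png",cv2.resize(im[150:270,150:310],None,fx=4,fy=4,interpolation=2)[:,:,::-1])
E
```

```text
t 2.5 tcp [ 0.4985 -0.4248  0.1578] yawY -17.6 open 1.002 ff 0.0 F [0.0058 0.0385 0.8792]
  row [0.0027 0.0017 0.0858] turn -0.3 len 86 mm
```

View pics/s1c.png

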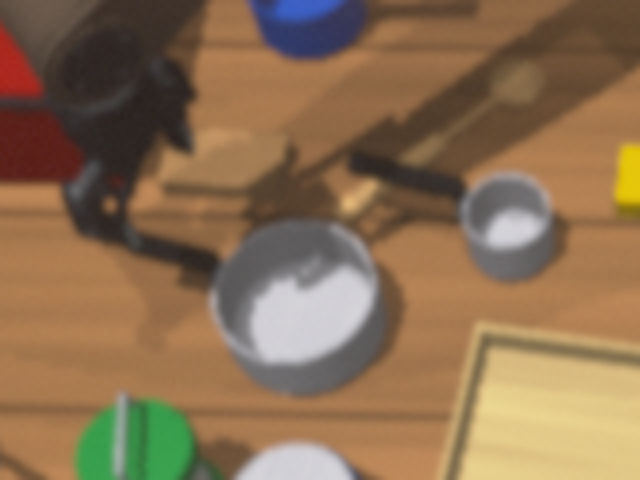

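The crop shows the open gripper astride the large pan's handle (about (130,190) in the crop) and clear of the toolbox. Descending and gripping.

Request:
send_rows:
  steps:
    - [0.003,0.002,0.03,-0.3,1]
    - [0.003,0.002,0.06,-0.3,1]
    - [0.003,0.002,0.086,-0.3,1]
    - [0.003,0.002,0.086,-0.3,1]
    - [0.003,0.002,0.086,-0.3,-1]
    - [0.003,0.002,0.086,-0.3,-1]
    - [0.003,0.002,0.086,-0.3,-1]
    - [0.003,0.002,0.086,-0.3,-1]
    - [0.003,0.002,0.086,-0.3,-1]
    - [0.003,0.002,0.086,-0.3,-1]
    - [0.003,0.002,0.086,-0.3,-1]
    - [0.003,0.002,0.086,-0.3,-1]
  squeeze: 80

```text
time: 3.75
eef_pos: [0.5039, -0.4195, 0.0758]
tcp_rot: [0.804, 0.595, 0.0, 0.001]
contact_force: [-1.5, -0.8, 5.4]
opening: 0.21
finger_force: 79.5
```

```bash
python3 - <<'E'
from h import *
go((.5007,-.4227,.072,-17.3))
E
```

```text
t 3.8 tcp [ 0.5039 -0.4195  0.0758] yawY -17.0 open 0.210 ff 79.5 F [-1.5415 -0.8486  5.4113]
  row [-0.004  -0.0021  0.0038] turn 0.3 len 6 mm
```

Request:
send_rows:
  steps:
    - [0,0,-0.02,0,-1]
    - [0,0,-0.04,0,-1]
    - [0,0,-0.06,0,-1]
    - [0,0,-0.09,0,-1]
    - [0,0,-0.09,0,-1]
    - [0,0,-0.09,0,-1]

```text
time: 4.35
eef_pos: [0.5031, -0.4184, 0.1632]
tcp_rot: [0.804, 0.595, -0.0, -0.0]
contact_force: [0.5, 0.3, -2.7]
opening: 0.215
finger_force: 78.6
```

```bash
python3 - <<'E'
from h import *
go((.5525,-.141,.166,-67))
print(pan("top",grab("top","t2"),(395,140,450,215),.158,.068))
print(pan("scene",grab("scene","s2"),(180,170,252,250),.158,.068))
E
```

```text
t 4.3 tcp [ 0.5031 -0.4184  0.1632] yawY -17.0 open 0.215 ff 78.6 F [ 0.4602  0.3286 -2.7269]
  row [ 0.2797 -0.0338 -0.0028] turn 50.0 len 282 mm
(array([ 0.529 , -0.3328]), np.float64(0.07480442882120977), None, None, None)
(array([ 0.5301, -0.3289]), np.float64(0.06961857200081033), array([ 0.457 , -0.4346]), np.float64(-124.66293883700156), np.float64(-167.28508445041663))
```

Request:
send_rows:
  steps:
    - [0.05,-0.003,-0.02,0,-1]
    - [0.1,-0.012,-0.02,8,-1]
    - [0.14,-0.02,-0.02,16,-1]
    - [0.18,-0.028,-0.02,24,-1]
    - [0.22,-0.03,-0.02,32,-1]
    - [0.25,-0.031,-0.02,40,-1]
    - [0.28,-0.031,-0.02,48,-1]
    - [0.28,-0.031,-0.02,50,-1]
    - [0.28,-0.031,-0.02,50,-1]
    - [0.28,-0.031,-0.02,50,-1]

```text
time: 5.45
eef_pos: [0.5545, -0.1414, 0.1822]
tcp_rot: [0.98, 0.2, -0.001, -0.001]
contact_force: [0.5, -1.0, -2.3]
opening: 0.215
finger_force: 78.7
```

```bash
python3 - <<'E'
from h import *
go((.556,-.140,.166,-67),(.556,-.140,.084,-67))
im=grab("top","t3");im2=grab("scene","s3")
z=.158+.02
print(pan("top",im,(325,120,395,195),z,.068));print(pan("scene",im2,(240,180,330,290),z,.068))
cv2.imwrite("pics/t3c.png",np.hstack([cv2.resize(im[100:230,290:420],(400,400)),cv2.resize(im2[170:300,220:350],(400,400))])[:,:,::-1])
E
```

```text
t 5.5 tcp [ 0.5545 -0.1414  0.1822] yawY -66.9 open 0.215 ff 78.7 F [ 0.4899 -0.9616 -2.3384]
  row [ 0.002  -0.0007  0.0162] turn 0.1 len 16 mm
  row [ 0.0022 -0.0005  0.0982] turn 0.1 len 98 mm
(array([ 0.6386, -0.1354]), np.float64(0.10579040527737221), array([ 0.538 , -0.0691]), np.float64(146.6256207768987), np.float64(157.0999967986973))
(array([ 0.598 , -0.1088]), np.float64(0.07024432111213601), array([ 0.5059, -0.1561]), np.float64(-152.7861857847218), np.float64(-84.83673046606259))
```

View pics/t3c.png

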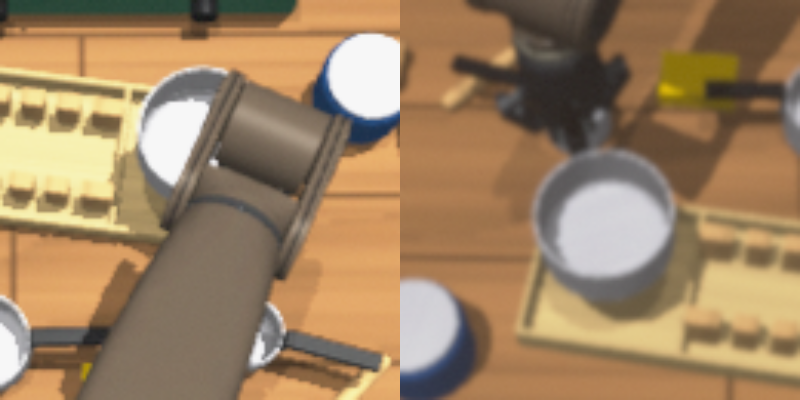

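The pan hangs over the bay (left crop (190,130), right crop (605,220)), with its handle pointing at the robot and clear of everything. Lowering and releasing.

Request:
send_rows:
  steps:
    - [0.002,-0.001,0.03,0,-1]
    - [0.002,-0.001,0.06,0,-1]
    - [0.002,-0.001,0.08,0,-1]
    - [0.002,-0.001,0.09,0,-1]
    - [0.002,-0.001,0.096,0,-1]
    - [0.002,-0.001,0.099,0,-1]
    - [0.002,-0.001,0.099,0,-1]
    - [0.002,-0.001,0.099,0,-1]

```text
time: 6.35
eef_pos: [0.5578, -0.1403, 0.0863]
tcp_rot: [0.98, 0.199, 0.001, 0.001]
contact_force: [-0.7, -0.0, -2.9]
opening: 0.213
finger_force: 78.8
```

Request:
send_rows:
  steps:
    - [0,0,0,0,0.1]
    - [0,0,0,0,0.1]
    - [0,0,0,0,0.1]
    - [0,0,0,0,0.1]
    - [0,0,-0.02,0,0.1]
    - [0,0,-0.06,0,0.1]
    - [0,0,-0.1,0,0.1]
    - [0,0,-0.14,0,0.1]
    - [0,0,-0.14,0,1]

```text
time: 7.25
eef_pos: [0.5605, -0.1414, 0.2332]
tcp_rot: [0.98, 0.2, 0.006, 0.004]
contact_force: [-0.0, -0.2, 0.1]
opening: 0.704
finger_force: 0.0
```

```bash
python3 - <<'E'
from h import *
go((.52,.03,.23,0),(.438,.036,.15,0.8),(.438,.036,.072,0.8))
im=grab("scene","s4");print(pan("scene",im,(240,200,330,290),.078,.068))
print(pan("scene",im,(318,180,382,228),.068,.053))
E
```

```text
t 7.2 tcp [ 0.5605 -0.1414  0.2332] yawY -67.0 open 0.704 ff 0.0 F [-0.0495 -0.1555  0.1001]
  row [ 0.0297 -0.1736  0.0017] turn -67.0 len 176 mm
  row [-0.0442 -0.212   0.0806] turn -67.8 len 231 mm
  row [-0.0449 -0.2128  0.1586] turn -67.8 len 269 mm
(array([ 0.6357, -0.1065]), np.float64(0.07026019487079255), array([ 0.5439, -0.1446]), np.float64(-157.48017436333802), np.float64(-154.6671653965475))
(array([0.4371, 0.1298]), np.float64(0.05561726502700571), array([0.4376, 0.03  ]), np.float64(-89.72676906951342), np.float64(-90.05878081669623))
```

Request:
send_rows:
  steps:
    - [0.01,-0.05,0,-8,1]
    - [0.02,-0.1,0,-16,1]
    - [0.03,-0.15,0,-24,1]
    - [0.02,-0.18,0.03,-32,1]
    - [-0.01,-0.2,0.05,-40,1]
    - [-0.044,-0.212,0.08,-48,1]
    - [-0.044,-0.212,0.08,-56,1]
    - [-0.044,-0.212,0.08,-64,1]
    - [-0.044,-0.212,0.08,-67.5,1]
    - [-0.044,-0.212,0.08,-67.5,1]

```text
time: 8.3
eef_pos: [0.4325, 0.0382, 0.1436]
tcp_rot: [0.704, 0.71, -0.001, -0.001]
contact_force: [0.7, 0.3, -0.2]
opening: 1.003
finger_force: 0.0
```

```bash
python3 - <<'E'
from h import *
go((.438,.036,.073,0.4))
E
```

```text
t 8.3 tcp [0.4325 0.0382 0.1436] yawY 0.5 open 1.003 ff 0.0 F [ 0.6628  0.342  -0.191 ]
  row [-0.0022  0.0057  0.0706] turn 0.1 len 71 mm
```

Request:
send_rows:
  steps:
    - [-0.002,0.006,0.03,0,1]
    - [-0.002,0.006,0.06,0,1]
    - [-0.002,0.006,0.072,0,1]
    - [-0.002,0.006,0.072,0,-1]
    - [-0.002,0.006,0.072,0,-1]
    - [-0.002,0.006,0.072,0,-1]
    - [-0.002,0.006,0.072,0,-1]
    - [-0.002,0.006,0.072,0,-1]
    - [-0.002,0.006,0.072,0,-1]
    - [-0.002,0.006,0.072,0,-1]
    - [-0.002,0.006,0.072,0,-1]

```text
time: 9.4
eef_pos: [0.4404, 0.0358, 0.0742]
tcp_rot: [0.704, 0.71, 0.0, 0.001]
contact_force: [-1.6, -0.9, 5.9]
opening: 0.215
finger_force: 79.8
```

Request:
send_rows:
  steps:
    - [0,0,-0.001,0,-1]
    - [0,0,-0.03,0,-1]
    - [0,0,-0.06,0,-1]
    - [0,0,-0.1,0,-1]
    - [0,0,-0.13,0,-1]
    - [0,0,-0.13,0,-1]
    - [0,0,-0.13,0,-1]

```text
time: 10.1
eef_pos: [0.4392, 0.036, 0.2023]
tcp_rot: [0.704, 0.71, -0.0, 0.0]
contact_force: [-0.7, -0.6, -2.8]
opening: 0.215
finger_force: 78.8
```

```bash
python3 - <<'E'
from h import *
go((.438,.036,.073,0.4))
z=.068+.13
print(pan("top",grab("top","t5"),(240,150,330,240),z,.053))
print(pan("scene",grab("scene","s5"),(318,120,382,228),z,.053))
E
```

```text
t 10.1 tcp [0.4392 0.036  0.2023] yawY 0.5 open 0.215 ff 78.8 F [-0.6708 -0.6239 -2.8229]
  row [ 0.     -0.0011  0.1293] turn 0.1 len 129 mm
(array([0.4833, 0.1025]), np.float64(0.12026264222589733), array([0.3874, 0.1012]), np.float64(-179.22027541839384), np.float64(98.71584735800795))
(array([0.4377, 0.1284]), np.float64(0.05533986426601163), array([0.4034, 0.0395]), np.float64(-111.08246930025825), np.float64(162.32728967498107))
```

```bash
python3 - <<'E'
from h import *
go((.6274,-.1978,.2,-7.2))
E
```

```text
t 10.2 tcp [0.438  0.0362 0.2005] yawY 0.5 open 0.217 ff 78.8 F [ 0.0349 -0.3273 -2.4698]
  row [-0.2357  0.1872 -0.0005] turn 7.7 len 301 mm
```

Request:
send_rows:
  steps:
    - [-0.04,0.03,0,1,-1]
    - [-0.08,0.062,0,3,-1]
    - [-0.12,0.094,0,5,-1]
    - [-0.16,0.126,0,7,-1]
    - [-0.2,0.156,0,7.7,-1]
    - [-0.236,0.187,0,7.7,-1]
    - [-0.236,0.187,0,7.7,-1]
    - [-0.236,0.187,0,7.7,-1]
    - [-0.236,0.187,0,7.7,-1]

```text
time: 11.1
eef_pos: [0.6274, -0.1972, 0.2008]
tcp_rot: [0.75, 0.662, -0.001, -0.002]
contact_force: [-0.5, -0.2, -2.1]
opening: 0.213
finger_force: 79.0
```

```bash
python3 - <<'E'
from h import *
go((.6274,-.1978,.11,-7.2),(.6274,-.1978,.0852,-7.2))
im=grab("top","t6");im2=grab("scene","s6")
cv2.imwrite("pics/t6c.png",np.hstack([cv2.resize(im[100:230,290:420],(400,400)),cv2.resize(im2[170:300,220:350],(400,400))])[:,:,::-1])
print(pan("scene",im2,(240,160,330,290),.068+.126,.053))
E
```

```text
t 11.1 tcp [ 0.6274 -0.1972  0.2008] yawY -7.2 open 0.213 ff 79.0 F [-0.4555 -0.1556 -2.0704]
  row [-0.0008  0.0004  0.0908] turn 0.0 len 91 mm
  row [-0.0008  0.0005  0.1156] turn 0.0 len 116 mm
(array([ 0.554 , -0.1184]), np.float64(0.08237079218354157), None, None, None)
```

View pics/t6c.png

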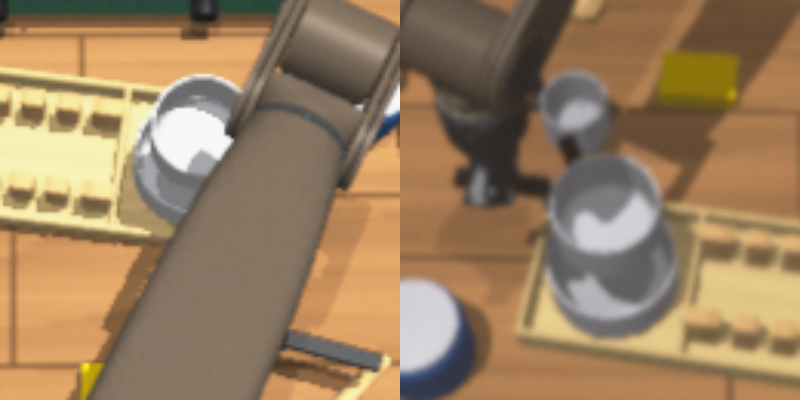

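Both crops show the middle pan concentric over the large one, with its handle clear of the large pan's handle. Lowering.

Request:
send_rows:
  steps:
    - [0,0,0.04,0,-1]
    - [0,0,0.08,0,-1]
    - [0,0,0.1,0,-1]
    - [0,0,0.108,0,-1]
    - [0,0,0.114,0,-1]
    - [0,0,0.117,0,-1]
    - [0,0,0.118,0,-1]
    - [0,0,0.118,0,-1]

```text
time: 12.0
eef_pos: [0.6295, -0.1986, 0.0865]
tcp_rot: [0.75, 0.661, 0.0, 0.001]
contact_force: [-0.1, -0.1, -2.5]
opening: 0.216
finger_force: 79.0
```

```bash
python3 - <<'E'
from h import *
go((.6274,-.1978,.0852,-7.2))
E
```

```text
t 12.0 tcp [ 0.6295 -0.1986  0.0865] yawY -7.2 open 0.216 ff 79.0 F [-0.0641 -0.0783 -2.4598]
  row [ 0.0005 -0.0021  0.0013] turn 0.0 len 3 mm
```

Request:
send_rows:
  steps:
    - [0,0,0.002,0,-1]
    - [0,0,0.004,0,-1]
    - [0,0,0.004,0,-1]

```text
time: 12.3
eef_pos: [0.63, -0.1996, 0.085]
tcp_rot: [0.75, 0.662, 0.0, 0.002]
contact_force: [-3.7, -0.6, 9.4]
opening: 0.213
finger_force: 80.5
```

Request:
send_rows:
  steps:
    - [0,0,-0.001,0,0.1]
    - [0,0,-0.001,0,0.1]
    - [0,0,-0.001,0,0.1]
    - [0,0,-0.001,0,0.1]
    - [0,0,-0.03,0,0.1]
    - [0,0,-0.07,0,0.1]
    - [0,0,-0.11,0,0.1]
    - [0,0,-0.14,0,1]
    - [0,0,-0.14,0,1]

```text
time: 13.2
eef_pos: [0.6314, -0.1995, 0.2278]
tcp_rot: [0.75, 0.661, 0.002, 0.005]
contact_force: [0.2, -0.7, 0.3]
opening: 0.865
finger_force: 0.0
```

```bash
python3 - <<'E'
from h import *
im=grab("scene","s7")
r=pan("scene",im,(235,182,295,222),.066,.038);print(r)
print(pan("scene",im,(240,200,330,290),.078,.068),pan("scene",im,(240,200,330,290),.079,.053))
a=np.radians(r[4]);g=r[0]+.095*np.array([np.cos(a),np.sin(a)]);print(g)
go((*g,.15,r[4]+90),(*g,.07,r[4]+90))
E
```

```text
(array([ 0.4433, -0.1625]), np.float64(0.040229223110412195), None, None, None)
(array([ 0.6376, -0.1049]), np.float64(0.06984872686276489), array([ 0.6301, -0.199 ]), np.float64(-94.5384113139117), np.float64(-98.816868873001)) (array([ 0.623 , -0.1079]), np.float64(0.06978965195577451), array([ 0.6306, -0.1988]), np.float64(-85.21511727147252), np.float64(-98.81686887300091))AttributeError: 'NoneType' object has no attribute 'radians'

The above exception was the direct cause of the following exception:

Traceback (most recent call last):
TypeError: loop of ufunc does not support argument 0 of type NoneType which has no callable radians method
```

```bash
python3 - <<'E'
from h import *
g=(.4172,-.2537)
go((*g,.15,-16),(*g,.07,-16))
E
```

```text
t 13.2 tcp [ 0.6301 -0.1988  0.2243] yawY -7.2 open 0.943 ff 0.0 F [ 0.9372  0.3066 -0.4062]
  row [-0.0809 -0.2048  0.0733] turn 8.8 len 232 mm
  row [-0.0808 -0.2052  0.1533] turn 8.8 len 269 mm
```

Request:
send_rows:
  steps:
    - [-0.018,-0.045,0,4,1]
    - [-0.036,-0.09,0,8.8,1]
    - [-0.054,-0.135,0.03,8.8,1]
    - [-0.07,-0.18,0.06,8.8,1]
    - [-0.081,-0.205,0.073,8.8,1]
    - [-0.081,-0.205,0.073,8.8,1]
    - [-0.081,-0.205,0.073,8.8,1]

```text
time: 13.95
eef_pos: [0.4137, -0.2523, 0.1459]
tcp_rot: [0.799, 0.601, -0.0, -0.002]
contact_force: [0.7, -0.2, -0.6]
opening: 0.996
finger_force: 0.0
```

```bash
python3 - <<'E'
from h import *
g=(.4172,-.2537)
go((*g,.07,-16))
im=grab("scene","s8")
cv2.imwrite("pics/s8c.png",cv2.resize(im[150:290,200:340],(600,600))[:,:,::-1])
E
```

```text
t 13.9 tcp [ 0.4137 -0.2523  0.1459] yawY -16.1 open 0.996 ff 0.0 F [ 0.6954 -0.2131 -0.6411]
  row [-0.0006  0.004   0.0759] turn -0.1 len 76 mm
```

View pics/s8c.png

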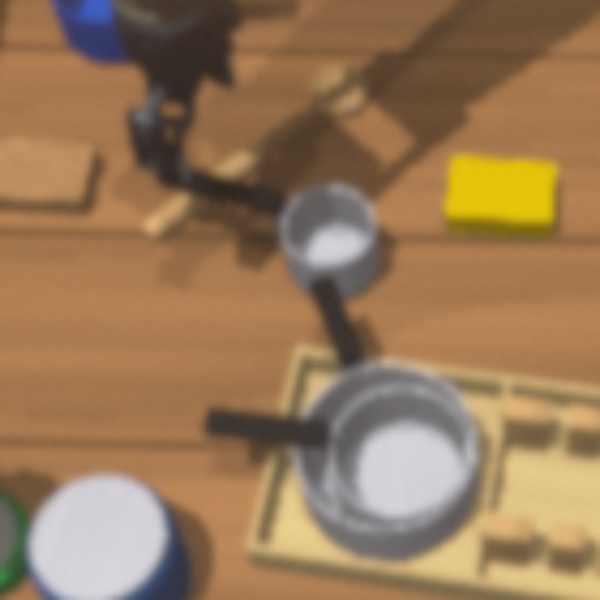

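Crop: the gripper is above the small pan's handle at (230,190). The middle pan is down inside the large one, its rim spanning columns 330-475 against the large rim's 296-480, so it sits off-centre towards the rack. Gripping the small pan, then measuring the two rims.

Request:
send_rows:
  steps:
    - [-0.001,0.004,0.03,0,1]
    - [-0.001,0.004,0.06,0,1]
    - [-0.001,0.004,0.076,0,1]
    - [-0.001,0.004,0.076,0,-1]
    - [-0.001,0.004,0.076,0,-1]
    - [-0.001,0.004,0.076,0,-1]
    - [-0.001,0.004,0.076,0,-1]
    - [-0.001,0.004,0.076,0,-1]
    - [-0.001,0.004,0.076,0,-1]
    - [-0.001,0.004,0.076,0,-1]
    - [-0.001,0.004,0.076,0,-1]

```text
time: 15.1
eef_pos: [0.4194, -0.2559, 0.0731]
tcp_rot: [0.799, 0.602, 0.0, 0.001]
contact_force: [0.3, -1.2, 4.2]
opening: 0.217
finger_force: 79.6
```

Request:
send_rows:
  steps:
    - [0,0,-0.001,0,-1]
    - [0,0,-0.04,0,-1]
    - [0,0,-0.08,0,-1]
    - [0,0,-0.12,0,-1]
    - [0,0,-0.13,0,-1]
    - [0,0,-0.13,0,-1]
    - [0,0,-0.13,0,-1]

```text
time: 15.8
eef_pos: [0.4176, -0.254, 0.1995]
tcp_rot: [0.799, 0.602, -0.0, -0.002]
contact_force: [-0.4, 0.2, -2.3]
opening: 0.215
finger_force: 78.9
```

```bash
python3 - <<'E'
from h import *
go((.4172,-.2537,.07,-16))
q=lambda p:np.array(p)/600*140+[200,150]
M=onz("scene",q([[330,448],[475,448]]),.079);L=onz("scene",q([[296,445],[480,445]]),.078);print('M',M,M.mean(0),'L',L,L.mean(0))
t=onz("scene",q([[402,375],[402,522]]),.079);print(t)
im2=grab("scene","s9");im=grab("top","t9")
print(pan("scene",im2,(235,140,298,212),.066+.129,.038))
cv2.imwrite("pics/t9c.png",np.hstack([cv2.resize(im[120:200,310:390],(400,400),interpolation=2),cv2.resize(im2[220:300,250:330],(400,400),interpolation=2)])[:,:,::-1])
E
```

```text
t 15.8 tcp [ 0.4176 -0.254   0.1995] yawY -16.0 open 0.215 ff 78.9 F [-0.4241  0.1999 -2.3495]
  row [-0.0001  0.      0.1295] turn 0.0 len 129 mm
M [[ 0.6474 -0.1401  0.079 ]
 [ 0.6452 -0.0329  0.079 ]] [ 0.6463 -0.0865  0.079 ] L [[ 0.645  -0.1656  0.078 ]
 [ 0.6422 -0.0293  0.078 ]] [ 0.6436 -0.0975  0.078 ]
[[ 0.586  -0.0901  0.079 ]
 [ 0.7045 -0.0838  0.079 ]]
(array([ 0.4442, -0.1593]), np.float64(0.04045561695431268), array([ 0.38  , -0.2574]), np.float64(-123.1994271173369), np.float64(-158.74544893853715))
```

View pics/t9c.png

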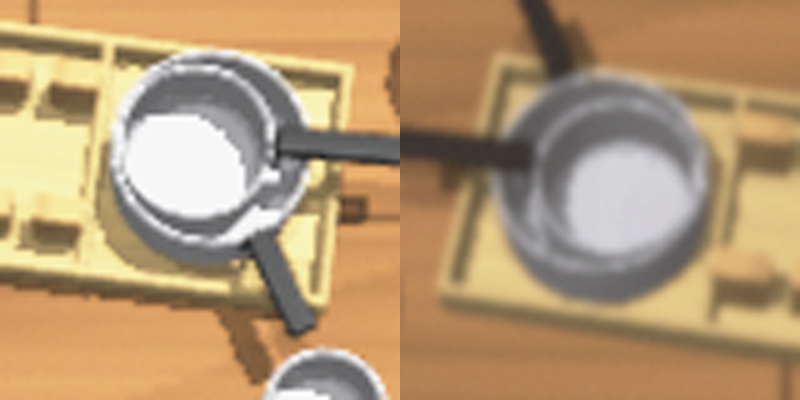

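```bash
python3 - <<'E'
from h import *
print('M',onz("top",[349.6,148.2],.079),onz("scene",[293.8,256.8],.079),'L',onz("top",[352,149.6],.078),onz("scene",[290.3,257.0],.078))
M=np.array([.6435,-.0885]);a=np.radians(-37);r=np.hypot(.4442-.4176,-.1593+.254);print('r',r)
for rr in(r,.095): g=M+rr*np.array([np.cos(a),np.sin(a)]);go((*g,.2,53),(*g,.0872,53))
E
```

```text
M [[ 0.6459 -0.0938  0.079 ]] [[ 0.6541 -0.0865  0.079 ]] L [[ 0.6412 -0.1019  0.078 ]] [[ 0.6545 -0.0976  0.078 ]]
r 0.09836488194472659
t 15.9 tcp [ 0.4174 -0.2539  0.1989] yawY -16.0 open 0.216 ff 78.9 F [ 0.2903  0.1315 -1.9452]
  row [ 0.186   0.2636 -0.002 ] turn -69.0 len 323 mm
  row [0.1857 0.2642 0.1108] turn -69.0 len 341 mm
t 15.9 tcp [ 0.4174 -0.2539  0.1989] yawY -16.0 open 0.216 ff 78.9 F [ 0.2903  0.1315 -1.9452]
  row [ 0.1872  0.2605 -0.0019] turn -69.0 len 321 mm
  row [0.1869 0.2611 0.1108] turn -69.0 len 340 mm
```

Request:
send_rows:
  steps:
    - [0.03,0.04,-0.01,-4,-1]
    - [0.055,0.08,-0.01,-12,-1]
    - [0.08,0.115,-0.01,-20,-1]
    - [0.105,0.15,-0.01,-28,-1]
    - [0.13,0.185,-0.01,-36,-1]
    - [0.15,0.22,-0.01,-44,-1]
    - [0.17,0.24,-0.01,-52,-1]
    - [0.188,0.263,-0.005,-60,-1]
    - [0.188,0.263,0,-68,-1]
    - [0.188,0.263,0,-69,-1]
    - [0.188,0.263,0,-69,-1]
    - [0.188,0.263,0,-69,-1]

```text
time: 17.1
eef_pos: [0.7227, -0.1471, 0.2013]
tcp_rot: [0.318, 0.948, 0.0, -0.001]
contact_force: [0.3, -0.6, -1.6]
opening: 0.214
finger_force: 79.0
```

```bash
python3 - <<'E'
from h import *
go((.7223,-.147,.2,53),(.7223,-.147,.087,53))
im2=grab("scene","s10");im=grab("top","t10")
cv2.imwrite("pics/t10c.png",np.hstack([cv2.resize(im[100:200,300:400],(400,400),interpolation=2),cv2.resize(im2[200:300,240:340],(400,400),interpolation=2)])[:,:,::-1])
E
```

```text
t 17.1 tcp [ 0.7227 -0.1471  0.2013] yawY 52.9 open 0.214 ff 79.0 F [ 0.3408 -0.5945 -1.5576]
  row [ 0.0004 -0.0002  0.0013] turn -0.1 len 1 mm
  row [ 0.0003 -0.0002  0.1143] turn -0.1 len 114 mm
```

View pics/t10c.png

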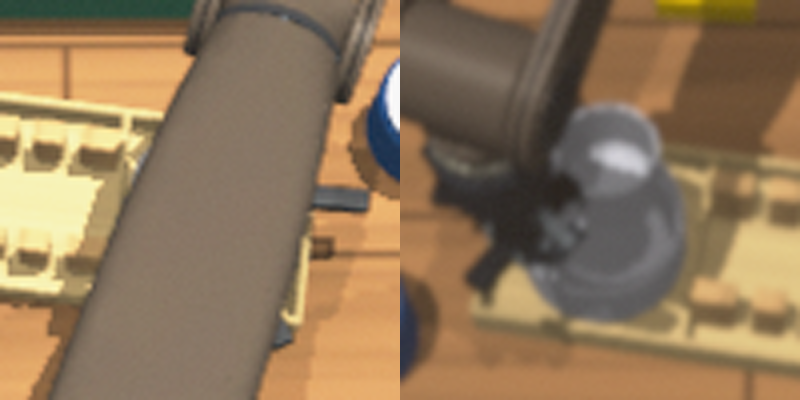

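```bash
python3 - <<'E'
from h import *
print(onz("scene",[[291.5,237.2],[240+552/4-100,237.2],[240+660/4-100,237.2]],.194), 'exp',.7227-.0955*.7986,-.1471+.0955*.6018)
E
```

```text
[[ 0.6431 -0.0873  0.194 ]
 [ 0.6439 -0.1269  0.194 ]
 [ 0.6423 -0.0478  0.194 ]] exp 0.6464337 -0.08962810000000002
```

The small pan reads (0.643,-0.087) against the middle pan's (0.646,-0.0865) in the same camera, so it is concentric. Lowering until contact.

Request:
send_rows:
  steps:
    - [0,0,0.04,0,-1]
    - [0,0,0.08,0,-1]
    - [0,0,0.1,0,-1]
    - [0,0,0.108,0,-1]
    - [0,0,0.114,0,-1]
    - [0,0,0.116,0,-1]
    - [0,0,0.118,0,-1]
    - [0,0,0.118,0,-1]

```text
time: 18.0
eef_pos: [0.7246, -0.1475, 0.0871]
tcp_rot: [0.317, 0.948, -0.0, 0.002]
contact_force: [-1.7, -0.0, 3.7]
opening: 0.214
finger_force: 79.7
```

Contact at z 0.0871, as predicted for fully seated. Releasing.

Request:
send_rows:
  steps:
    - [0,0,0,0,0.1]
    - [0,0,0,0,0.1]
    - [0,0,0,0,0.1]
    - [0,0,0,0,0.1]
    - [0,0,-0.03,0,0.1]
    - [0,0,-0.07,0,0.1]
    - [0,0,-0.11,0,0.1]
    - [0,0,-0.15,0,0.1]
    - [0,0,-0.18,0,0.1]
    - [0,0,-0.18,0,0.1]

```text
time: 19.0
eef_pos: [0.7258, -0.1474, 0.2719]
tcp_rot: [0.317, 0.948, -0.0, 0.006]
contact_force: [-0.6, -0.9, -0.2]
opening: 0.55
finger_force: 0.0
```

```bash
python3 - <<'E'
from h import *
# red plate first: edge angle 126.4, normal 36.4
go((.5095,.4043,.26,36.4))
E
```

```text
t 19.0 tcp [ 0.7258 -0.1474  0.2719] yawY 53.0 open 0.550 ff 0.0 F [-0.5638 -0.9327 -0.2161]
  row [0.5048 0.3106 0.0072] turn 16.6 len 593 mm
```

Request:
send_rows:
  steps:
    - [0.505,0.311,0.007,16.6,-0.28]
    - [0.505,0.311,0.007,16.6,-0.28]
    - [0.505,0.311,0.007,16.6,-0.28]
    - [0.505,0.311,0.007,16.6,-0.28]
    - [0.505,0.311,0.007,16.6,-0.28]
    - [0.505,0.311,0.007,16.6,-0.28]
    - [0.505,0.311,0.007,16.6,-0.28]
    - [0.505,0.311,0.007,16.6,-0.28]
    - [0.505,0.311,0.007,16.6,-0.28]
    - [0.505,0.311,0.007,16.6,-0.28]
    - [0.505,0.311,0.007,16.6,-0.28]
    - [0.505,0.311,0.007,16.6,-0.28]

```text
time: 20.2
eef_pos: [0.5052, 0.4075, 0.2553]
tcp_rot: [0.45, 0.893, -0.001, -0.001]
contact_force: [0.2, -0.3, 0.0]
opening: 0.365
finger_force: 0.0
```

Request:
send_rows:
  steps:
    - [0,0,0.04,0,-0.28]
    - [0,0,0.06,0,-0.28]
    - [0,0,0.06,0,-0.28]
    - [0,0,0.06,0,-0.28]

```text
time: 20.6
eef_pos: [0.5067, 0.4052, 0.1961]
tcp_rot: [0.451, 0.893, -0.001, -0.001]
contact_force: [-0.2, 0.5, 1.1]
opening: 0.359
finger_force: 0.0
```

```bash
python3 - <<'E'
from h import *
go((.510,.405,.128,36.4))
im2=grab("scene","s11");im=grab("top","t11")
cv2.imwrite("pics/t11c.png",np.hstack([cv2.resize(im[140:260,150:270],(400,400),interpolation=2),cv2.resize(im2[140:260,380:500],(400,400),interpolation=2)])[:,:,::-1])
cv2.imwrite("pics/t11d.png",np.hstack([cv2.resize(im[100:200,300:400],(400,400),interpolation=2),cv2.resize(im2[200:300,240:340],(400,400),interpolation=2)])[:,:,::-1])
E
python3 -c "
import cv2,numpy as np
a=cv2.imread('pics/t11c.png');b=cv2.imread('pics/t11d.png');cv2.imwrite('pics/t11.png',cv2.resize(np.vstack([a,b]),(600,600)))"
```

```text
t 20.6 tcp [0.5067 0.4052 0.1961] yawY 36.4 open 0.359 ff 0.0 F [-0.2322  0.5471  1.1042]
  row [-0.0021  0.0026  0.0681] turn 0.0 len 68 mm
```

View pics/t11.png

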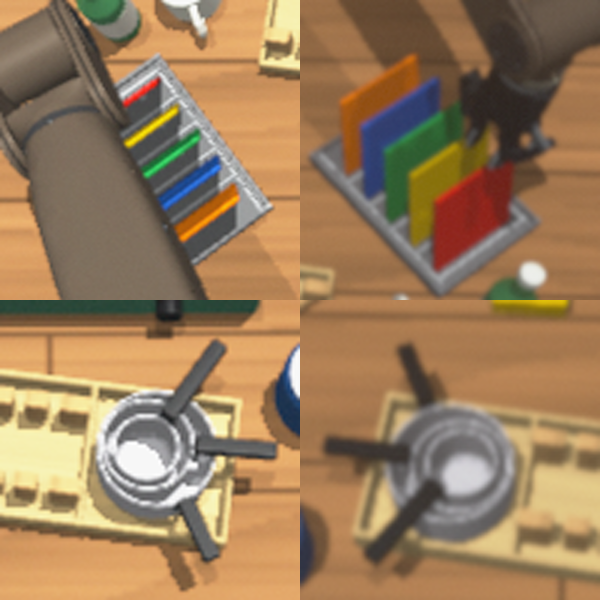

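The nest is good, with three handles about 60° apart. The gripper hangs over the red plate (tips at about (487,140) and (545,145)); I'll check the projected target against the red top edge's middle.

```bash
python3 - <<'E'
from h import *
f=lambda P:(proj("scene",P)-[380,140])/120*300+[300,0]
print(f([.51,.405,.142]),f([.5067,.4052,.1881]), f([.51,.405,.008]))
E
```

```text
[[472.5514 175.0873]] [[482.422  153.8151]] [[446.3968 224.3012]]
```

Request:
send_rows:
  steps:
    - [-0.002,0.003,0.02,0,-0.28]
    - [-0.002,0.003,0.035,0,-0.28]
    - [-0.002,0.003,0.05,0,-0.28]
    - [-0.002,0.003,0.06,0,-0.28]
    - [-0.002,0.003,0.068,0,-0.28]
    - [-0.002,0.003,0.068,0,-0.28]
  squeeze: 20

```text
time: 21.3
eef_pos: [0.5099, 0.4052, 0.1274]
tcp_rot: [0.451, 0.893, -0.001, -0.001]
contact_force: [0.7, -0.4, -0.1]
opening: 0.356
finger_force: 0.0
```

Request:
send_rows:
  steps:
    - [0,0,0,0,-0.6]
    - [0,0,0,0,-0.7]
    - [0,0,0,0,-1]
    - [0,0,0,0,-1]
    - [0,0,0,0,-1]
    - [0,0,0,0,-1]
    - [0,0,0,0,-1]
    - [0,0,0,0,-1]
  squeeze: 20

```text
time: 22.1
eef_pos: [0.512, 0.4065, 0.1308]
tcp_rot: [0.451, 0.893, 0.002, 0.001]
contact_force: [4.4, 3.4, 4.7]
opening: 0.158
finger_force: 19.9
```

Request:
send_rows:
  steps:
    - [0,-0.004,-0.012,0,-1]
    - [0,-0.008,-0.025,0,-1]
    - [0,-0.012,-0.038,0,-1]
    - [0,-0.017,-0.052,0,-1]
    - [0,-0.021,-0.066,0,-1]
    - [0,-0.026,-0.08,0,-1]
    - [0,-0.031,-0.096,0,-1]
    - [0,-0.036,-0.112,0,-1]
    - [0,-0.039,-0.13,0,-1]
    - [0,-0.04,-0.15,0,-1]
    - [0,-0.04,-0.16,0,-1]
    - [0,-0.04,-0.16,0,-1]

```text
time: 23.3
eef_pos: [0.4782, 0.3817, 0.2907]
tcp_rot: [0.451, 0.893, 0.0, 0.0]
contact_force: [1.1, 0.1, -2.0]
opening: 0.089
finger_force: 19.5
```

Request:
send_rows:
  steps:
    - [0,0,0,0,-1]
    - [0,0,0,0,-1]
    - [0,0,0,0,-1]
    - [0,0,0,0,-1]
  squeeze: 80

```text
time: 23.7
eef_pos: [0.4782, 0.3817, 0.288]
tcp_rot: [0.451, 0.893, -0.001, -0.001]
contact_force: [0.0, -0.3, -2.0]
opening: 0.066
finger_force: 82.5
```

```bash
python3 - <<'E'
from h import *
R=np.array([.6659,.1003]);ey=np.array([.1253,.992])
p=R+.08*ey;go((*p,.29,82.8))
im2=grab("scene","s12");im=grab("top","t12")
H=hsv(im2);m=cv2.inRange(H,(0,170,90),(6,255,255));m[:,:380]=0;m[:,500:]=0
k,l,st,ce=cv2.connectedComponentsWithStats(m);i=1+np.argmax(st[1:,4]);print(st[i],ce[i])
cv2.imwrite("pics/t12c.png",np.hstack([cv2.resize(im[120:270,130:280],(400,400),interpolation=2),cv2.resize(im2[100:250,360:510],(400,400),interpolation=2)])[:,:,::-1])
E
```

```text
t 23.7 tcp [0.4782 0.3817 0.288 ] yawY 36.4 open 0.066 ff 82.5 F [ 0.0211 -0.3035 -1.9931]
  row [-0.28    0.0392 -0.0022] turn -46.4 len 283 mm
[428 175  35  33 431] [444.2274 188.6032]
```

View pics/t12c.png

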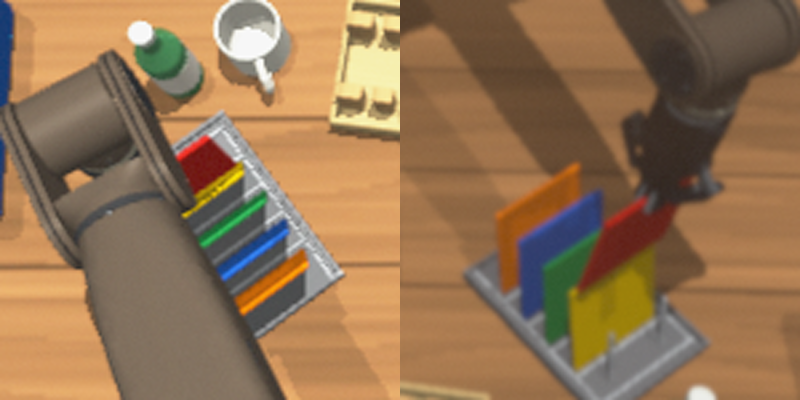

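```bash
python3 - <<'E'
from h import *
e=np.array([np.cos(np.radians(126.4)),np.sin(np.radians(126.4)),0]);n=np.array([e[1],-e[0],0])
T=np.array([.4782,.3817,.303])
for th in(0,10,-10):
    a=np.radians(th);dn=np.array([0,0,-.14*np.cos(a)])+n*.14*np.sin(a)
    P=[T-.07*e,T+.07*e,T-.07*e+dn,T+.07*e+dn]
    print(th,((proj("scene",P)-[360,100])*400/150+[400,0]).round(0).tolist(),((proj("top",P)-[130,120])*400/150).round(0).tolist())
E
```

```text
0 [[605.0, 223.0], [698.0, 162.0], [575.0, 290.0], [661.0, 233.0]] [[207.0, 133.0], [96.0, 211.0], [236.0, 161.0], [136.0, 231.0]]
10 [[605.0, 223.0], [698.0, 162.0], [590.0, 304.0], [676.0, 246.0]] [[207.0, 133.0], [96.0, 211.0], [223.0, 144.0], [124.0, 214.0]]
-10 [[605.0, 223.0], [698.0, 162.0], [562.0, 275.0], [647.0, 219.0]] [[207.0, 133.0], [96.0, 211.0], [247.0, 177.0], [147.0, 248.0]]
```

The plate hangs upright (left edge (605,225)→(580,290), as predicted for 0° tilt). Carrying it to slot 5.

Request:
send_rows:
  steps:
    - [-0.045,0.006,0,0,-1]
    - [-0.09,0.012,0,-8,-1]
    - [-0.13,0.018,0,-16,-1]
    - [-0.17,0.024,0,-24,-1]
    - [-0.21,0.03,0,-32,-1]
    - [-0.25,0.035,0,-40,-1]
    - [-0.28,0.039,0,-46.4,-1]
    - [-0.28,0.039,0,-46.4,-1]
    - [-0.28,0.039,0,-46.4,-1]
    - [-0.28,0.039,0.04,-46.4,-1]
    - [-0.28,0.039,0.08,-46.4,-1]
    - [-0.28,0.039,0.08,-46.4,-1]

```text
time: 25.0
eef_pos: [0.671, 0.1805, 0.2009]
tcp_rot: [0.062, 0.998, -0.001, -0.007]
contact_force: [-0.5, -0.1, -3.1]
opening: 0.07
finger_force: 82.6
```

```bash
cat >> h.py <<'E'
def slot(k): return np.array([.6553,.0165])+np.array([.1253,.992])*(.0842+.04*(k-3))
E
python3 - <<'E'
from h import *
p=slot(5);go((*p,.205,82.8),(*p,.133,82.8))
im2=grab("scene","s13");im=grab("top","t13")
a=cv2.resize(im[105:195,245:335],(400,400),interpolation=2);b=cv2.resize(im2[200:310,310:420],(400,400),interpolation=2)
cv2.imwrite("pics/t13c.png",np.hstack([a,b])[:,:,::-1])
E
```

```text
t 25.0 tcp [0.671  0.1805 0.2009] yawY 82.9 open 0.070 ff 82.6 F [-0.4771 -0.0527 -3.072 ]
  row [-0.0049 -0.0006 -0.0042] turn 0.1 len 7 mm
  row [-0.006  -0.0003  0.0678] turn 0.1 len 68 mm
```

View pics/t13c.png

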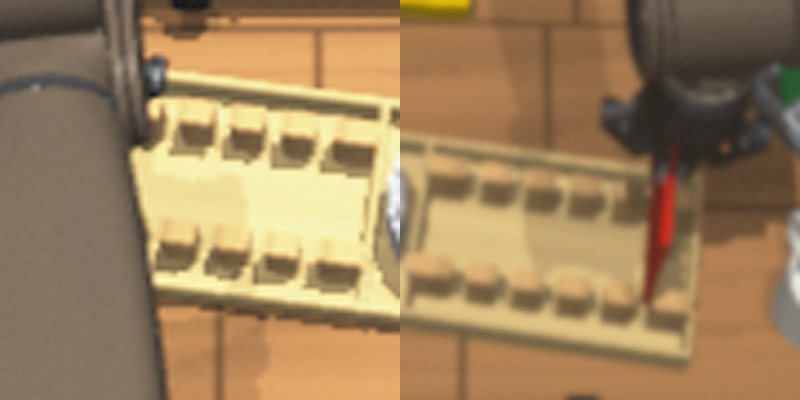

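The plate's lower corner (648,303) points straight at the gap between the last two blocks. Lowering.

Request:
send_rows:
  steps:
    - [-0.005,0,0,0,-1]
    - [-0.005,0,0.008,0,-1]
    - [-0.005,0,0.016,0,-1]
    - [-0.005,0,0.024,0,-1]
    - [-0.005,0,0.032,0,-1]
    - [-0.005,0,0.032,0,-1]

```text
time: 25.7
eef_pos: [0.6798, 0.1789, 0.1745]
tcp_rot: [0.063, 0.998, -0.0, -0.002]
contact_force: [0.4, -0.3, -1.9]
opening: 0.074
finger_force: 82.7
```

Request:
send_rows:
  steps:
    - [0,0,0.01,0,-1]
    - [0,0,0.02,0,-1]
    - [0,0,0.03,0,-1]
    - [0,0,0.036,0,-1]
    - [0,0,0.039,0,-1]
    - [0,0,0.042,0,-1]
    - [0,0,0.042,0,-1]

```text
time: 26.4
eef_pos: [0.6817, 0.1794, 0.1375]
tcp_rot: [0.063, 0.998, 0.0, 0.001]
contact_force: [-2.3, 0.4, 4.7]
opening: 0.071
finger_force: 83.6
```

Request:
send_rows:
  steps:
    - [0,0,0.002,0,-1]
    - [0,0,0.002,0,-1]

```text
time: 26.6
eef_pos: [0.6818, 0.1796, 0.1375]
tcp_rot: [0.063, 0.998, 0.0, 0.001]
contact_force: [-5.0, 0.8, 11.2]
opening: 0.073
finger_force: 84.5
```

Request:
send_rows:
  steps:
    - [0,0,0,0,-0.4]
    - [0,0,0,0,-0.4]
    - [0,0,0,0,-0.4]
    - [0,0,0,0,-0.4]
    - [0,0,-0.02,0,-0.4]
    - [0,0,-0.05,0,-0.4]
    - [0,0,-0.09,0,-0.4]
    - [0,0,-0.13,0,-0.28]
    - [0,0,-0.13,0,-0.28]
  squeeze: 20

```text
time: 27.5
eef_pos: [0.6843, 0.1795, 0.272]
tcp_rot: [0.063, 0.998, 0.001, 0.007]
contact_force: [0.7, -1.3, 1.1]
opening: 0.358
finger_force: 0.0
```

```bash
python3 - <<'E'
from h import *
n=np.array([.805,.593])
go((.473,.379,.26,36.4))
im2=grab("scene","s14")
H=hsv(im2);m=cv2.inRange(H,(0,150,70),(8,255,255));m[:,:360]=0;m[:,420:]=0;m[:200]=0
c=max(cv2.findContours(m,0,2)[0],key=cv2.contourArea)[:,0];print(c.min(0),c.max(0))
p=slot(5);ex=np.array([.992,-.125])
for o in(-.07,.07): print([proj("scene",[*(p+o*ex),z])[0].round(1).tolist() for z in(.148,.008,.138,.158)])
E
```

```text
t 27.5 tcp [0.6843 0.1795 0.272 ] yawY 82.8 open 0.358 ff 0.0 F [ 0.6803 -1.2739  1.1215]
  row [0.2347 0.1715 0.0093] turn 46.4 len 291 mm
[375 238] [384 291]
[[382.9, 234.9], [377.4, 254.0], [382.5, 236.4], [383.3, 233.4]]
[[379.7, 277.7], [374.2, 293.8], [379.3, 278.9], [380.1, 276.4]]
```

```bash
python3 - <<'E'
from h import *
go((.4754,.3795,.25,36.4),(.4754,.3795,.2,36.4))
E
```

```text
t 27.6 tcp [0.683  0.1793 0.2682] yawY 82.8 open 0.362 ff 0.0 F [-0.4918 -0.2954 -0.3362]
  row [0.2312 0.1726 0.0165] turn 46.4 len 289 mm
  row [0.2316 0.1725 0.0665] turn 46.4 len 296 mm
```

Request:
send_rows:
  steps:
    - [0.04,0.03,0,8,-0.28]
    - [0.08,0.06,0,16,-0.28]
    - [0.12,0.09,0,24,-0.28]
    - [0.16,0.12,0,32,-0.28]
    - [0.195,0.145,0,40,-0.28]
    - [0.231,0.172,0.016,46.4,-0.28]
    - [0.231,0.172,0.016,46.4,-0.28]
    - [0.231,0.172,0.066,46.4,-0.28]
    - [0.231,0.172,0.066,46.4,-0.28]
    - [0.231,0.172,0.066,46.4,-0.28]

```text
time: 28.55
eef_pos: [0.4726, 0.3775, 0.1948]
tcp_rot: [0.451, 0.893, -0.002, -0.001]
contact_force: [0.0, 0.1, 0.2]
opening: 0.359
finger_force: 0.0
```

```bash
python3 - <<'E'
from h import *
go((.4754,.3795,.128,36.4))
E
```

```text
t 28.6 tcp [0.4726 0.3775 0.1948] yawY 36.4 open 0.359 ff 0.0 F [0.0236 0.0873 0.1557]
  row [-0.0001  0.0038  0.0668] turn -0.0 len 67 mm
```

Request:
send_rows:
  steps:
    - [0,0.004,0.02,0,-0.28]
    - [0,0.004,0.035,0,-0.28]
    - [0,0.004,0.05,0,-0.28]
    - [0,0.004,0.06,0,-0.28]
    - [0,0.004,0.067,0,-0.28]
    - [0,0.004,0.067,0,-0.28]
    - [0,0.004,0.067,0,-0.6]
    - [0,0.004,0.067,0,-0.7]
    - [0,0.004,0.067,0,-1]
    - [0,0.004,0.067,0,-1]
    - [0,0.004,0.067,0,-1]
    - [0,0.004,0.067,0,-1]
  squeeze: 20

```text
time: 29.75
eef_pos: [0.4775, 0.3815, 0.1315]
tcp_rot: [0.451, 0.893, 0.001, 0.001]
contact_force: [1.0, 0.0, 5.8]
opening: 0.15
finger_force: 21.9
```

Request:
send_rows:
  steps:
    - [0,0,0,0,-1]
    - [0,0,0,0,-1]

```text
time: 29.95
eef_pos: [0.4774, 0.3815, 0.1315]
tcp_rot: [0.451, 0.893, 0.001, 0.001]
contact_force: [1.4, 0.6, 5.5]
opening: 0.152
finger_force: 22.1
```

Good grip. Lifting along the lean, then firming up the grip.

Request:
send_rows:
  steps:
    - [0,-0.004,-0.012,0,-1]
    - [0,-0.008,-0.025,0,-1]
    - [0,-0.012,-0.038,0,-1]
    - [0,-0.017,-0.052,0,-1]
    - [0,-0.021,-0.066,0,-1]
    - [0,-0.026,-0.08,0,-1]
    - [0,-0.031,-0.096,0,-1]
    - [0,-0.036,-0.112,0,-1]
    - [0,-0.039,-0.13,0,-1]
    - [0,-0.04,-0.15,0,-1]
    - [0,-0.04,-0.16,0,-1]
    - [0,-0.04,-0.16,0,-1]

```text
time: 31.15
eef_pos: [0.4442, 0.3572, 0.2921]
tcp_rot: [0.451, 0.893, 0.0, 0.0]
contact_force: [0.7, 0.1, -2.2]
opening: 0.087
finger_force: 19.5
```

Request:
send_rows:
  steps:
    - [0,0,0,0,-1]
    - [0,0,0,0,-1]
    - [0,0,0,0,-1]
    - [0,0,0,0,-1]
  squeeze: 80

```text
time: 31.55
eef_pos: [0.4441, 0.3571, 0.289]
tcp_rot: [0.451, 0.893, -0.001, -0.001]
contact_force: [0.3, 1.7, -1.1]
opening: 0.069
finger_force: 82.5
```

```bash
python3 - <<'E'
from h import *
p=slot(4);go((*p,.29,82.8))
E
```

```text
t 31.6 tcp [0.4441 0.3571 0.289 ] yawY 36.4 open 0.069 ff 82.5 F [ 0.2974  1.6563 -1.097 ]
  row [-0.3095  0.0535 -0.0012] turn -46.4 len 314 mm
```

Request:
send_rows:
  steps:
    - [-0.02,0.003,-0.035,0,-1]
    - [-0.06,0.011,-0.035,-6,-1]
    - [-0.105,0.018,-0.035,-14,-1]
    - [-0.15,0.026,-0.035,-22,-1]
    - [-0.195,0.034,-0.035,-30,-1]
    - [-0.24,0.042,-0.035,-38,-1]
    - [-0.28,0.049,-0.035,-46.4,-1]
    - [-0.31,0.053,-0.035,-46.4,-1]
    - [-0.31,0.053,-0.035,-46.4,-1]
    - [-0.31,0.053,-0.035,-46.4,-1]
    - [-0.31,0.053,-0.035,-46.4,-1]

```text
time: 32.65
eef_pos: [0.6705, 0.1401, 0.3247]
tcp_rot: [0.062, 0.998, 0.0, -0.0]
contact_force: [0.4, 0.2, -1.5]
opening: 0.071
finger_force: 82.7
```

```bash
python3 - <<'E'
from h import *
p=slot(4);go((*p,.20,82.8))
E
```

```text
t 32.6 tcp [0.6705 0.1401 0.3247] yawY 82.9 open 0.071 ff 82.7 F [ 0.3654  0.2193 -1.5003]
  row [-0.0005 -0.0003  0.1247] turn 0.1 len 125 mm
```

Request:
send_rows:
  steps:
    - [0,0,0.03,0,-1]
    - [0,0,0.06,0,-1]
    - [0,0,0.09,0,-1]
    - [0,0,0.11,0,-1]
    - [0,0,0.122,0,-1]
    - [0,0,0.122,0,-1]
    - [0,0,0.122,0,-1]

```text
time: 33.35
eef_pos: [0.6714, 0.1399, 0.2044]
tcp_rot: [0.062, 0.998, 0.0, 0.001]
contact_force: [-0.0, 0.3, -1.3]
opening: 0.071
finger_force: 82.7
```

```bash
python3 - <<'E'
from h import *
p=slot(4);go((*p,.20,82.8),(*p,.136,82.8))
E
```

```text
t 33.4 tcp [0.6714 0.1399 0.2044] yawY 82.9 open 0.071 ff 82.7 F [-0.0036  0.3129 -1.2767]
  row [ 0.0005 -0.0003  0.0044] turn 0.1 len 4 mm
  row [ 0.0006 -0.0003  0.0684] turn 0.1 len 68 mm
```

Request:
send_rows:
  steps:
    - [0,0,0.01,0,-1]
    - [0,0,0.018,0,-1]
    - [0,0,0.026,0,-1]
    - [0,0,0.034,0,-1]
    - [0,0,0.034,0,-1]

```text
time: 33.85
eef_pos: [0.67, 0.1391, 0.1667]
tcp_rot: [0.063, 0.998, -0.0, -0.002]
contact_force: [0.3, -0.1, -2.1]
opening: 0.072
finger_force: 82.6
```

Request:
send_rows:
  steps:
    - [0,0,0.01,0,-1]
    - [0,0,0.018,0,-1]
    - [0,0,0.026,0,-1]
    - [0,0,0.03,0,-1]
    - [0,0,0.034,0,-1]
    - [0,0,0.034,0,-1]

```text
time: 34.45
eef_pos: [0.6715, 0.1395, 0.1372]
tcp_rot: [0.063, 0.998, 0.0, 0.0]
contact_force: [-3.5, 0.2, 4.2]
opening: 0.068
finger_force: 83.5
```

Seated at 0.137, the same height as red. Releasing and moving to green.

Request:
send_rows:
  steps:
    - [0,0,0.002,0,-1]
    - [0,0,0.002,0,-0.4]
    - [0,0,0.002,0,-0.4]
    - [0,0,0.002,0,-0.4]
    - [0,0,0.002,0,-0.4]
    - [0,0,-0.02,0,-0.4]
    - [0,0,-0.05,0,-0.4]
    - [0,0,-0.09,0,-0.4]
    - [0,0,-0.13,0,-0.28]
    - [0,0,-0.13,0,-0.28]
  squeeze: 20

```text
time: 35.45
eef_pos: [0.6743, 0.1395, 0.2739]
tcp_rot: [0.063, 0.998, 0.001, 0.007]
contact_force: [0.2, -0.2, 1.5]
opening: 0.363
finger_force: 0.0
```

```bash
python3 - <<'E'
from h import *
go((.4394,.353,.25,36.4),(.4394,.353,.2,36.4))
E
```

```text
t 35.5 tcp [0.6743 0.1395 0.2739] yawY 82.8 open 0.363 ff 0.0 F [ 0.2245 -0.1942  1.4685]
  row [0.2601 0.1824 0.0207] turn 46.4 len 318 mm
  row [0.2608 0.1823 0.0707] turn 46.4 len 326 mm
```

Request:
send_rows:
  steps:
    - [0.04,0.028,0,8,-0.28]
    - [0.08,0.056,0,16,-0.28]
    - [0.12,0.084,0,24,-0.28]
    - [0.16,0.112,0,32,-0.28]
    - [0.2,0.14,0,40,-0.28]
    - [0.24,0.168,0.01,46.4,-0.28]
    - [0.261,0.182,0.02,46.4,-0.28]
    - [0.261,0.182,0.04,46.4,-0.28]
    - [0.261,0.182,0.07,46.4,-0.28]
    - [0.261,0.182,0.07,46.4,-0.28]
    - [0.261,0.182,0.07,46.4,-0.28]

```text
time: 36.55
eef_pos: [0.4345, 0.3522, 0.1943]
tcp_rot: [0.451, 0.893, -0.001, -0.001]
contact_force: [1.1, -0.1, 0.5]
opening: 0.356
finger_force: 0.0
```

```bash
python3 - <<'E'
from h import *
go((.4394,.353,.128,36.4))
E
```

```text
t 36.5 tcp [0.4345 0.3522 0.1943] yawY 36.4 open 0.356 ff 0.0 F [ 1.1142 -0.1257  0.4773]
  row [-0.0023  0.0046  0.0663] turn 0.0 len 67 mm
```

Request:
send_rows:
  steps:
    - [-0.002,0.004,0.02,0,-0.28]
    - [-0.002,0.004,0.035,0,-0.28]
    - [-0.002,0.004,0.05,0,-0.28]
    - [-0.002,0.004,0.06,0,-0.28]
    - [-0.002,0.004,0.067,0,-0.28]
    - [-0.002,0.004,0.067,0,-0.28]
    - [-0.002,0.004,0.067,0,-0.6]
    - [-0.002,0.004,0.067,0,-0.7]
    - [-0.002,0.004,0.067,0,-1]
    - [-0.002,0.004,0.067,0,-1]
    - [-0.002,0.004,0.067,0,-1]
    - [-0.002,0.004,0.067,0,-1]
  squeeze: 20

```text
time: 37.75
eef_pos: [0.4403, 0.3538, 0.1295]
tcp_rot: [0.451, 0.893, 0.001, 0.001]
contact_force: [0.8, 1.3, 5.7]
opening: 0.157
finger_force: 22.2
```

Request:
send_rows:
  steps:
    - [0,0,0,0,-1]
    - [0,0,0,0,-1]

```text
time: 37.95
eef_pos: [0.4403, 0.3538, 0.1295]
tcp_rot: [0.451, 0.893, 0.001, 0.001]
contact_force: [1.1, -0.0, 5.5]
opening: 0.158
finger_force: 22.3
```

Request:
send_rows:
  steps:
    - [0,-0.004,-0.012,0,-1]
    - [0,-0.008,-0.025,0,-1]
    - [0,-0.012,-0.038,0,-1]
    - [0,-0.017,-0.052,0,-1]
    - [0,-0.021,-0.066,0,-1]
    - [0,-0.026,-0.08,0,-1]
    - [0,-0.031,-0.096,0,-1]
    - [0,-0.036,-0.112,0,-1]
    - [0,-0.039,-0.13,0,-1]
    - [0,-0.04,-0.15,0,-1]
    - [0,-0.04,-0.16,0,-1]
    - [0,-0.04,-0.16,0,-1]

```text
time: 39.15
eef_pos: [0.4067, 0.3292, 0.2891]
tcp_rot: [0.451, 0.893, -0.0, 0.0]
contact_force: [-0.4, -0.5, -1.6]
opening: 0.088
finger_force: 19.5
```

Request:
send_rows:
  steps:
    - [0,0,0,0,-1]
    - [0,0,0,0,-1]
    - [0,0,0,0,-1]
    - [0,0,0,0,-1]
  squeeze: 80

```text
time: 39.55
eef_pos: [0.4068, 0.3293, 0.2871]
tcp_rot: [0.451, 0.893, -0.001, -0.001]
contact_force: [0.4, 0.1, -1.5]
opening: 0.072
finger_force: 82.2
```

```bash
python3 - <<'E'
from h import *
p=slot(3);go((*p,.29,82.8))
E
```

```text
t 39.5 tcp [0.4068 0.3293 0.2871] yawY 36.4 open 0.072 ff 82.2 F [ 0.4154  0.0641 -1.532 ]
  row [-0.3383  0.0724 -0.0031] turn -46.4 len 346 mm
```

Request:
send_rows:
  steps:
    - [-0.02,0.004,-0.04,0,-1]
    - [-0.06,0.013,-0.04,-6,-1]
    - [-0.105,0.022,-0.04,-14,-1]
    - [-0.15,0.032,-0.04,-22,-1]
    - [-0.195,0.042,-0.04,-30,-1]
    - [-0.24,0.051,-0.04,-38,-1]
    - [-0.285,0.061,-0.04,-46.4,-1]
    - [-0.325,0.07,-0.04,-46.4,-1]
    - [-0.338,0.072,-0.04,-46.4,-1]
    - [-0.338,0.072,-0.04,-46.4,-1]
    - [-0.338,0.072,-0.04,-46.4,-1]

```text
time: 40.65
eef_pos: [0.665, 0.101, 0.3275]
tcp_rot: [0.063, 0.998, 0.0, -0.001]
contact_force: [0.1, 0.4, -2.0]
opening: 0.072
finger_force: 82.4
```

Request:
send_rows:
  steps:
    - [0,0,0.03,0,-1]
    - [0,0,0.06,0,-1]
    - [0,0,0.09,0,-1]
    - [0,0,0.11,0,-1]
    - [0,0,0.122,0,-1]
    - [0,0,0.122,0,-1]
    - [0,0,0.122,0,-1]

```text
time: 41.35
eef_pos: [0.6659, 0.1011, 0.2075]
tcp_rot: [0.062, 0.998, 0.0, 0.001]
contact_force: [-0.2, 0.4, -2.2]
opening: 0.079
finger_force: 82.4
```

```bash
python3 - <<'E'
from h import *
p=slot(3);go((*p,.20,82.8),(*p,.136,82.8))
E
```

```text
t 41.4 tcp [0.6659 0.1011 0.2075] yawY 82.9 open 0.079 ff 82.4 F [-0.2352  0.4489 -2.1537]
  row [-0.0001 -0.001   0.0075] turn 0.1 len 8 mm
  row [ 0.     -0.001   0.0715] turn 0.1 len 71 mm
```

Request:
send_rows:
  steps:
    - [0,-0.001,0.012,0,-1]
    - [0,-0.001,0.02,0,-1]
    - [0,-0.001,0.028,0,-1]
    - [0,-0.001,0.036,0,-1]
    - [0,-0.001,0.036,0,-1]

```text
time: 41.85
eef_pos: [0.6645, 0.0991, 0.1677]
tcp_rot: [0.063, 0.998, -0.0, -0.002]
contact_force: [-0.3, 0.3, -1.5]
opening: 0.073
finger_force: 82.4
```

Request:
send_rows:
  steps:
    - [0,0,0.01,0,-1]
    - [0,0,0.018,0,-1]
    - [0,0,0.026,0,-1]
    - [0,0,0.031,0,-1]
    - [0,0,0.036,0,-1]
    - [0,0,0.036,0,-1]

```text
time: 42.45
eef_pos: [0.666, 0.0994, 0.1354]
tcp_rot: [0.063, 0.998, 0.0, 0.001]
contact_force: [-1.7, -0.5, 3.0]
opening: 0.07
finger_force: 83.2
```

Seated (the grip was about 2 mm lower this time). Next is blue.

Request:
send_rows:
  steps:
    - [0,0,0.002,0,-1]
    - [0,0,0.002,0,-0.4]
    - [0,0,0.002,0,-0.4]
    - [0,0,0.002,0,-0.4]
    - [0,0,0.002,0,-0.4]
    - [0,0,-0.02,0,-0.4]
    - [0,0,-0.05,0,-0.4]
    - [0,0,-0.09,0,-0.4]
    - [0,0,-0.13,0,-0.28]
    - [0,0,-0.13,0,-0.28]
  squeeze: 20

```text
time: 43.45
eef_pos: [0.6688, 0.0993, 0.2727]
tcp_rot: [0.063, 0.998, 0.0, 0.007]
contact_force: [-0.3, 0.7, 0.8]
opening: 0.356
finger_force: 0.0
```

```bash
python3 - <<'E'
from h import *
go((.4025,.326,.25,36.4),(.4025,.326,.2,36.4))
E
```

```text
t 43.5 tcp [0.6688 0.0993 0.2727] yawY 82.8 open 0.356 ff 0.0 F [-0.2556  0.7152  0.784 ]
  row [0.2929 0.1916 0.019 ] turn 46.4 len 350 mm
  row [0.2936 0.1915 0.069 ] turn 46.4 len 357 mm
```

Request:
send_rows:
  steps:
    - [0.04,0.026,0,8,-0.28]
    - [0.08,0.052,0,16,-0.28]
    - [0.12,0.078,0,24,-0.28]
    - [0.16,0.105,0,32,-0.28]
    - [0.2,0.131,0,40,-0.28]
    - [0.24,0.157,0.01,46.4,-0.28]
    - [0.28,0.183,0.02,46.4,-0.28]
    - [0.294,0.192,0.04,46.4,-0.28]
    - [0.294,0.192,0.069,46.4,-0.28]
    - [0.294,0.192,0.069,46.4,-0.28]
    - [0.294,0.192,0.069,46.4,-0.28]

```text
time: 44.55
eef_pos: [0.3976, 0.3263, 0.1945]
tcp_rot: [0.451, 0.893, -0.001, -0.0]
contact_force: [0.2, -0.1, -0.4]
opening: 0.36
finger_force: 0.0
```

```bash
python3 - <<'E'
from h import *
go((.4025,.326,.128,36.4))
E
```

```text
t 44.5 tcp [0.3976 0.3263 0.1945] yawY 36.4 open 0.360 ff 0.0 F [ 0.2458 -0.1104 -0.3965]
  row [-0.0031  0.0039  0.0665] turn 0.0 len 67 mm
```

Request:
send_rows:
  steps:
    - [-0.003,0.004,0.02,0,-0.28]
    - [-0.003,0.004,0.035,0,-0.28]
    - [-0.003,0.004,0.05,0,-0.28]
    - [-0.003,0.004,0.06,0,-0.28]
    - [-0.003,0.004,0.067,0,-0.28]
    - [-0.003,0.004,0.067,0,-0.28]
    - [-0.003,0.004,0.067,0,-0.6]
    - [-0.003,0.004,0.067,0,-0.7]
    - [-0.003,0.004,0.067,0,-1]
    - [-0.003,0.004,0.067,0,-1]
    - [-0.003,0.004,0.067,0,-1]
    - [-0.003,0.004,0.067,0,-1]
  squeeze: 20

```text
time: 45.75
eef_pos: [0.4039, 0.3271, 0.1295]
tcp_rot: [0.451, 0.893, 0.001, 0.001]
contact_force: [0.7, -0.5, 5.7]
opening: 0.161
finger_force: 22.2
```

Request:
send_rows:
  steps:
    - [0,0,0,0,-1]
    - [0,0,0,0,-1]

```text
time: 45.95
eef_pos: [0.4039, 0.327, 0.1295]
tcp_rot: [0.451, 0.893, 0.001, 0.001]
contact_force: [1.1, 0.5, 5.6]
opening: 0.157
finger_force: 22.2
```

Request:
send_rows:
  steps:
    - [0,-0.004,-0.012,0,-1]
    - [0,-0.008,-0.025,0,-1]
    - [0,-0.012,-0.038,0,-1]
    - [0,-0.017,-0.052,0,-1]
    - [0,-0.021,-0.066,0,-1]
    - [0,-0.026,-0.08,0,-1]
    - [0,-0.031,-0.096,0,-1]
    - [0,-0.036,-0.112,0,-1]
    - [0,-0.039,-0.13,0,-1]
    - [0,-0.04,-0.15,0,-1]
    - [0,-0.04,-0.16,0,-1]
    - [0,-0.04,-0.16,0,-1]

```text
time: 47.15
eef_pos: [0.3702, 0.3024, 0.2894]
tcp_rot: [0.451, 0.893, -0.0, 0.0]
contact_force: [0.5, -0.5, -2.0]
opening: 0.091
finger_force: 19.5
```

Request:
send_rows:
  steps:
    - [0,0,0,0,-1]
    - [0,0,0,0,-1]
    - [0,0,0,0,-1]
    - [0,0,0,0,-1]
  squeeze: 80

```text
time: 47.55
eef_pos: [0.3704, 0.3026, 0.2871]
tcp_rot: [0.451, 0.893, -0.001, -0.001]
contact_force: [0.5, -0.7, -1.9]
opening: 0.073
finger_force: 82.2
```

```bash
python3 - <<'E'
from h import *
p=slot(2);go((*p,.29,82.8))
E
```

```text
t 47.5 tcp [0.3704 0.3026 0.2871] yawY 36.4 open 0.073 ff 82.2 F [ 0.4716 -0.666  -1.9009]
  row [-0.3673  0.09   -0.0032] turn -46.4 len 378 mm
```

Request:
send_rows:
  steps:
    - [-0.02,0.005,-0.04,0,-1]
    - [-0.06,0.015,-0.04,-6,-1]
    - [-0.105,0.026,-0.04,-14,-1]
    - [-0.15,0.037,-0.04,-22,-1]
    - [-0.195,0.048,-0.04,-30,-1]
    - [-0.24,0.059,-0.04,-38,-1]
    - [-0.285,0.07,-0.04,-46.4,-1]
    - [-0.33,0.081,-0.04,-46.4,-1]
    - [-0.367,0.09,-0.04,-46.4,-1]
    - [-0.367,0.09,-0.04,-46.4,-1]
    - [-0.367,0.09,-0.04,-46.4,-1]
    - [-0.367,0.09,-0.04,-46.4,-1]

```text
time: 48.75
eef_pos: [0.6604, 0.0615, 0.3276]
tcp_rot: [0.062, 0.998, 0.0, -0.001]
contact_force: [-0.1, 0.6, -1.5]
opening: 0.071
finger_force: 82.4
```

Request:
send_rows:
  steps:
    - [0,0,0.03,0,-1]
    - [0,0,0.06,0,-1]
    - [0,0,0.09,0,-1]
    - [0,0,0.11,0,-1]
    - [0,0,0.122,0,-1]
    - [0,0,0.122,0,-1]
    - [0,0,0.122,0,-1]

```text
time: 49.45
eef_pos: [0.6613, 0.0614, 0.2075]
tcp_rot: [0.062, 0.998, 0.0, 0.001]
contact_force: [0.7, 0.7, -1.1]
opening: 0.076
finger_force: 82.3
```

```bash
python3 - <<'E'
from h import *
p=slot(2);go((*p,.20,82.8),(*p,.136,82.8))
E
```

```text
t 49.5 tcp [0.6613 0.0614 0.2075] yawY 82.9 open 0.076 ff 82.3 F [ 0.7159  0.6698 -1.1135]
  row [ 0.0003 -0.0011  0.0075] turn 0.1 len 8 mm
  row [ 0.0005 -0.0011  0.0715] turn 0.1 len 71 mm
```

Request:
send_rows:
  steps:
    - [0,-0.001,0.012,0,-1]
    - [0,-0.001,0.02,0,-1]
    - [0,-0.001,0.028,0,-1]
    - [0,-0.001,0.036,0,-1]
    - [0,-0.001,0.036,0,-1]

```text
time: 49.95
eef_pos: [0.6598, 0.0598, 0.1678]
tcp_rot: [0.063, 0.998, -0.0, -0.002]
contact_force: [0.4, -0.0, -1.3]
opening: 0.075
finger_force: 82.3
```

Request:
send_rows:
  steps:
    - [0,0,0.01,0,-1]
    - [0,0,0.018,0,-1]
    - [0,0,0.026,0,-1]
    - [0,0,0.031,0,-1]
    - [0,0,0.036,0,-1]
    - [0,0,0.036,0,-1]

```text
time: 50.55
eef_pos: [0.6613, 0.0598, 0.135]
tcp_rot: [0.063, 0.998, -0.0, 0.001]
contact_force: [-1.4, -0.4, 0.1]
opening: 0.068
finger_force: 83.0
```

Request:
send_rows:
  steps:
    - [0,0,0.003,0,-1]
    - [0,0,0.003,0,-1]
    - [0,0,0.003,0,-0.4]
    - [0,0,0.003,0,-0.4]
    - [0,0,0.003,0,-0.4]
    - [0,0,0.003,0,-0.4]
    - [0,0,-0.02,0,-0.4]
    - [0,0,-0.05,0,-0.4]
    - [0,0,-0.09,0,-0.4]
    - [0,0,-0.13,0,-0.28]
    - [0,0,-0.13,0,-0.28]
  squeeze: 20

```text
time: 51.65
eef_pos: [0.6641, 0.0597, 0.2726]
tcp_rot: [0.063, 0.998, 0.0, 0.007]
contact_force: [0.1, 0.3, 0.9]
opening: 0.357
finger_force: 0.0
```

```bash
python3 - <<'E'
from h import *
go((.366,.299,.25,36.4),(.366,.299,.2,36.4))
E
```

```text
t 51.6 tcp [0.6641 0.0597 0.2726] yawY 82.8 open 0.357 ff 0.0 F [0.0633 0.2788 0.8661]
  row [0.326  0.2001 0.0182] turn 46.4 len 383 mm
  row [0.3267 0.2001 0.0682] turn 46.4 len 389 mm
```

Request:
send_rows:
  steps:
    - [0.04,0.025,0,8,-0.28]
    - [0.08,0.049,0,16,-0.28]
    - [0.12,0.073,0,24,-0.28]
    - [0.16,0.098,0,32,-0.28]
    - [0.2,0.122,0,40,-0.28]
    - [0.24,0.147,0.01,46.4,-0.28]
    - [0.28,0.171,0.02,46.4,-0.28]
    - [0.327,0.2,0.03,46.4,-0.28]
    - [0.327,0.2,0.068,46.4,-0.28]
    - [0.327,0.2,0.068,46.4,-0.28]
    - [0.327,0.2,0.068,46.4,-0.28]
    - [0.327,0.2,0.068,46.4,-0.28]

```text
time: 52.85
eef_pos: [0.363, 0.2991, 0.1976]
tcp_rot: [0.451, 0.892, 0.001, 0.001]
contact_force: [0.4, 0.5, 0.6]
opening: 0.36
finger_force: 0.0
```

```bash
python3 - <<'E'
from h import *
go((.366,.299,.128,36.4))
E
```

```text
t 52.9 tcp [0.363  0.2991 0.1976] yawY 36.3 open 0.360 ff 0.0 F [0.3728 0.5465 0.565 ]
  row [-0.0018  0.0022  0.0696] turn -0.1 len 70 mm
```

Request:
send_rows:
  steps:
    - [-0.002,0.003,0.02,0,-0.28]
    - [-0.002,0.003,0.035,0,-0.28]
    - [-0.002,0.003,0.05,0,-0.28]
    - [-0.002,0.003,0.06,0,-0.28]
    - [-0.002,0.003,0.069,0,-0.28]
    - [-0.002,0.003,0.069,0,-0.28]
    - [-0.002,0.003,0.069,0,-0.6]
    - [-0.002,0.003,0.069,0,-0.7]
    - [-0.002,0.003,0.069,0,-1]
    - [-0.002,0.003,0.069,0,-1]
    - [-0.002,0.003,0.069,0,-1]
    - [-0.002,0.003,0.069,0,-1]
  squeeze: 20

```text
time: 54.05
eef_pos: [0.3662, 0.2999, 0.1285]
tcp_rot: [0.451, 0.893, 0.001, 0.001]
contact_force: [1.9, -0.2, 5.2]
opening: 0.165
finger_force: 22.7
```

Request:
send_rows:
  steps:
    - [0,0,0,0,-1]
    - [0,0,0,0,-1]

```text
time: 54.25
eef_pos: [0.3662, 0.2999, 0.1285]
tcp_rot: [0.451, 0.893, 0.001, 0.001]
contact_force: [1.0, 1.0, 5.9]
opening: 0.165
finger_force: 22.7
```

Request:
send_rows:
  steps:
    - [0,-0.004,-0.012,0,-1]
    - [0,-0.008,-0.025,0,-1]
    - [0,-0.012,-0.038,0,-1]
    - [0,-0.017,-0.052,0,-1]
    - [0,-0.021,-0.066,0,-1]
    - [0,-0.026,-0.08,0,-1]
    - [0,-0.031,-0.096,0,-1]
    - [0,-0.034,-0.112,0,-1]
    - [0,-0.034,-0.13,0,-1]
    - [0,-0.034,-0.15,0,-1]
    - [0,-0.034,-0.16,0,-1]
    - [0,-0.034,-0.16,0,-1]

```text
time: 55.45
eef_pos: [0.3373, 0.279, 0.2875]
tcp_rot: [0.451, 0.893, -0.0, -0.0]
contact_force: [-0.7, -0.6, -1.6]
opening: 0.089
finger_force: 21.2
```

Request:
send_rows:
  steps:
    - [0,0,0,0,-1]
    - [0,0,0,0,-1]
    - [0,0,0,0,-1]
    - [0,0,0,0,-1]
  squeeze: 80

```text
time: 55.85
eef_pos: [0.3374, 0.279, 0.2862]
tcp_rot: [0.451, 0.893, -0.001, -0.0]
contact_force: [0.1, -0.5, -2.0]
opening: 0.071
finger_force: 82.1
```

```bash
python3 - <<'E'
from h import *
p=slot(1);go((*p,.29,82.8))
E
```

```text
t 55.9 tcp [0.3374 0.279  0.2862] yawY 36.4 open 0.071 ff 82.1 F [ 0.0755 -0.4513 -1.9959]
  row [-0.3969  0.103  -0.004 ] turn -46.4 len 410 mm
```

Request:
send_rows:
  steps:
    - [-0.02,0.005,-0.04,0,-1]
    - [-0.065,0.017,-0.04,-6,-1]
    - [-0.11,0.029,-0.04,-14,-1]
    - [-0.155,0.04,-0.04,-22,-1]
    - [-0.2,0.052,-0.04,-30,-1]
    - [-0.245,0.064,-0.04,-38,-1]
    - [-0.29,0.075,-0.04,-46.4,-1]
    - [-0.335,0.087,-0.04,-46.4,-1]
    - [-0.38,0.099,-0.04,-46.4,-1]
    - [-0.397,0.103,-0.04,-46.4,-1]
    - [-0.397,0.103,-0.04,-46.4,-1]
    - [-0.397,0.103,-0.04,-46.4,-1]

```text
time: 57.05
eef_pos: [0.6559, 0.0209, 0.3261]
tcp_rot: [0.063, 0.998, 0.0, -0.001]
contact_force: [-0.3, 0.8, -1.7]
opening: 0.071
finger_force: 82.4
```

Request:
send_rows:
  steps:
    - [0,0,0.03,0,-1]
    - [0,0,0.06,0,-1]
    - [0,0,0.09,0,-1]
    - [0,0,0.11,0,-1]
    - [0,0,0.122,0,-1]
    - [0,0,0.122,0,-1]
    - [0,0,0.122,0,-1]

```text
time: 57.75
eef_pos: [0.6565, 0.0214, 0.2064]
tcp_rot: [0.062, 0.998, -0.0, 0.001]
contact_force: [0.1, -0.5, -1.9]
opening: 0.073
finger_force: 82.4
```

```bash
python3 - <<'E'
from h import *
p=slot(1);go((*p,.20,82.8),(*p,.136,82.8))
E
```

```text
t 57.8 tcp [0.6565 0.0214 0.2064] yawY 82.9 open 0.073 ff 82.4 F [ 0.0855 -0.5141 -1.9346]
  row [ 0.0006 -0.0008  0.0064] turn 0.1 len 6 mm
  row [ 0.0007 -0.0008  0.0704] turn 0.1 len 70 mm
```

Request:
send_rows:
  steps:
    - [0,-0.001,0.012,0,-1]
    - [0,-0.001,0.02,0,-1]
    - [0,-0.001,0.028,0,-1]
    - [0,-0.001,0.036,0,-1]
    - [0,-0.001,0.036,0,-1]

```text
time: 58.25
eef_pos: [0.655, 0.0198, 0.1668]
tcp_rot: [0.063, 0.998, 0.0, -0.002]
contact_force: [0.5, -0.2, -2.3]
opening: 0.072
finger_force: 82.3
```

Request:
send_rows:
  steps:
    - [0,0,0.01,0,-1]
    - [0,0,0.018,0,-1]
    - [0,0,0.026,0,-1]
    - [0,0,0.031,0,-1]
    - [0,0,0.037,0,-1]
    - [0,0,0.037,0,-1]

```text
time: 58.85
eef_pos: [0.6562, 0.0199, 0.135]
tcp_rot: [0.063, 0.998, -0.0, -0.0]
contact_force: [-5.7, 0.2, 9.0]
opening: 0.066
finger_force: 83.9
```

Request:
send_rows:
  steps:
    - [0,0,0,0,-0.4]
    - [0,0,0,0,-0.4]
    - [0,0,0,0,-0.4]
    - [0,0,0,0,-0.4]
    - [0,0,-0.02,0,-0.4]
    - [0,0,-0.05,0,-0.4]
    - [0,0,-0.09,0,-0.4]
    - [0,0,-0.13,0,-0.4]
    - [0,0,-0.18,0,-0.4]
    - [0,0,-0.18,0,-0.4]
  squeeze: 20

```text
time: 59.85
eef_pos: [0.6594, 0.0195, 0.3226]
tcp_rot: [0.063, 0.998, -0.001, 0.008]
contact_force: [0.5, 0.6, 1.2]
opening: 0.3
finger_force: 0.0
```

Request:
send_rows:
  steps:
    - [0.4,0.3,0,0,0]
    - [0.4,0.3,0,0,0]
    - [0.4,0.3,0,0,0]
    - [0.4,0.3,0,0,0]
    - [0.4,0.3,0,0,0]
    - [0.4,0.3,0,0,0]
    - [0.4,0.3,0,0,0]
    - [0.4,0.3,0,0,0]
    - [0.4,0.3,0,0,0]
    - [0.4,0.3,0,0,0]
    - [0.4,0.3,0,0,0]

```text
time: 60.95
eef_pos: [0.2927, 0.3706, 0.3121]
tcp_rot: [0.059, 0.998, 0.001, -0.0]
contact_force: [1.2, -0.1, -0.1]
opening: 0.502
finger_force: 0.0
```

```bash
python3 - <<'E'
from h import *
im2=grab("scene","s20");im=grab("top","t20")
a=cv2.resize(im[100:210,230:430],(800,440)[0:2],interpolation=2)[:, :]
b=cv2.resize(im2[200:320,200:420],(800,436),interpolation=2)
cv2.imwrite("pics/t20c.png",cv2.resize(np.vstack([a,b]),(546,598))[:,:,::-1])
for c,(lo,hi) in {'red':(0,6),'yel':(22,31),'grn':(45,75),'blu':(105,128),'org':(9,14)}.items():
    m=cv2.inRange(hsv(im2),(lo,160,70),(hi,255,255));m[:225]=0;m[295:]=0;m[:,:310]=0;m[:,400:]=0
    k,l,st,ce=cv2.connectedComponentsWithStats(m);print(c,st[1+np.argmax(st[1:,4])] if k>1 else None)
for k in range(1,6):
    p=slot(k);ex=np.array([.992,-.125]);print(k,[proj("scene",[*(p+o*ex),.148])[0].round(1).tolist() for o in(-.07,.07)])
E
```

```text
red [375 237  10  54 218]
yel [362 234   9  55 213]
grn None
blu [341 254   1   1   1]
org [324 228   9  55 163]
1 [[331.1, 228.2], [324.8, 270.1]]
2 [[344.0, 229.9], [338.4, 272.0]]
3 [[356.9, 231.5], [352.1, 273.9]]
4 [[369.9, 233.2], [365.9, 275.8]]
5 [[382.9, 234.9], [379.7, 277.7]]
```

View pics/t20c.png

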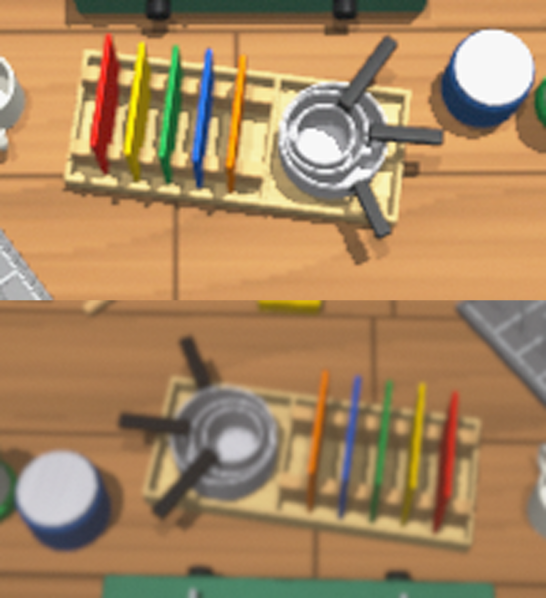

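The last view shows five plates upright in a row of slots (tops level, x 100-240 in the upper half). The pans are nested, with the handles fanned about 60° apart. Handing in.

```bash
python3 -c "
from plant import ctrl
print(ctrl.sign_off())"
```

```text
the job is handed in; nothing more can be done
None
```

I packed the tray and handed the job in at about 61 s: the three pans are nested in the bay with their handles about 60° apart, all five plates stand upright in the rack, one to a slot, and I moved nothing else on the bench. The sign-off gave no verdict, so this is from contact readings and the final camera view. The large pan was let go up to about 2 mm above the tray floor.

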